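Start a glaze colour-match batch at the ceramic repair bench

ROBOT

A 7-joint arm with a two-finger parallel gripper is mounted at the origin on the work surface. World frame = base frame: x ahead of the robot, y to its left, z up, the work surface at z = 0. Lengths are in m, angles in rad, forces in N, time in s.
With the tool pointing down it reaches from about 0.425 to 0.95 m from the base axis. Payload 16.7 kg.
Tool frame: the origin (TCP) lies between the finger pads; the fingertips stand bot.nose_length ahead of it and the grasp point (between the pads) lies 3 mm ahead of it (bot.nose_length is the distance from the TCP to the fingertips, in m); z points along the fingers, y is the line along which they close (so a half turn about z gives the same grasp; the last joint's range is limited). The gripper opens to 94 mm and grips with 3 to 60 N. Pads are 16 mm wide; open, the fingers measure 119 mm over their backs; the gripper's body (75 mm by 177 mm) begins 78 mm behind the grasp point.
Start: joints at [-1.274, 0.426, 0.074, 1.606, -0.034, 1.111, -0.067], TCP at [0.291, 0.609, 0.205] pointing down, gripper open.
Joint ranges: [-2.85, 2.85], [-0.5, 2.14], [-1.23, 1.37], [0.21, 2.46], [-1.02, 4.16], [0.16, 2.05], [-2.73, 2.73]. Speed limits (rad/s): [1.89, 1.89, 2.39, 2.39, 3.01, 3.01, 3.01].

INTERFACE

Orientations are given as a rotation vector (axis times angle).
In Python, from rig import bot, snapshot, camera_model, ticket gives the robot as it stands.
- The arm moves only by the tool play_rows, never from a script. Its argument "commands" is a list of rows, each an object of numbers: "tx", "ty", "tz": the shift along the tool's x, y, z each as a share of 0.2 m, from -1 to 1; "rx", "ry", "rz": the turn, a rotation vector about the tool's x, y, z each as a share of 30 degrees, from -1 to 1. A call has 1 to 12 rows; each row is the pose to reach, as a shift and turn from the pose commanded when the call began, along the tool's axes at that moment; what a row does not reach only later rows make up. A row lasts 1/8 s, in which the tool goes at most 62.5 mm and 10.7 degrees, less where a joint would pass 70% of its speed; a pose out of reach is approached as far as the arm can. A call with a number of a shift or a turn outside -1 to 1 is refused whole. A call with a gripper value outside its range is refused whole. "fingers" is the closure, from -1 (fully open) to 1 (shut), set as the call begins (left out, the last holds). The fingers move at their own pace and stop on an object; "squeeze" is the grip in N (left out, the last holds). Time passes only in rows, so rows that repeat a pose let the fingers close. It gives the time, the measured TCP pose, the force, the opening and the grip force at its end, in the units of the state.
- bot.read_state(): the state, without advancing time (a new reading comes with each control period).
- snapshot(name): name is "scene" or "top"; returns the picture (480x640x3 uint8, red, green, blue); there is no depth.
- camera_model(name): a dict with "mtx" (3x3 intrinsics, pixels), "D" ([k1, k2, p1, p2, k3] as OpenCV has them; the pictures are not rectified), "rvec" (rotation vector, rad) and "tvec" (3), from world to camera coordinates, as OpenCV has them. Camera axes: x right, y down, z forward; pixel columns grow to the right and rows downward; lengths in m; the calibration is good to about 2 mm. A picture is of the moment at which its call begins. camera_model takes no time and is no camera call.
- ticket.job_done(): hands the job in; it is judged then, once.
The state is a dict: "clock": time; "joint_pos": joint angles; "qvel": joint speeds; "effort": joint torques, N m; "tcp_pos": TCP position; "orientation": TCP orientation; "contact_force": force on the tool from outside, world axes, zero at the start; "ft_torque": the same for the moment, N m; "opening": finger opening in m; "gripper_force": force on a finger pad.
Only numpy, scipy, OpenCV 4.12 (cv2) and the standard library are available. Lean on these libraries where they do the work, as an engineer would, in place of code of your own. Each camera call takes 0.05 s, during which the arm holds its last target. There are 200 camera calls.

TASK

First stand the white reference jar upright in the middle of the colour reader's pad with its orange swatch squarely facing the reader's window. Then clear the yellow-lidded spent pots out of the shaker into the red returns tray and drop every white-lidded glaze pot upright into a shaker pocket of its own, fully down; when all are loaded, press the green start button. The reference jar must still be in place at the end, and leave the other things on the bench where they are.

Things in the scene. Friction and masses are not known exactly. Their poses are not given: they have to be found in the camera images.
- reference: the reference jar: white ceramic cylinder 56 mm in diameter, 64 mm high, bottom-heavy with a black lid, about 0.16 kg, standing upright. Origin: centre of its underside; z up its axis; its x axis points out through the orange swatch
- swatch (a point): centre of the orange colour swatch (20 mm wide, 32 mm high) on the side of the reference jar, 28 mm from its axis along its +x, 24 mm above its underside. An orange stripe on the black lid runs from the middle towards the same side, so it can be seen from above
- reader_pad (a point): centre of the top of the colour reader's round black rubber pad (72 mm diameter, 12 mm above the bench); its +x axis points level towards the reader's window
- reader: fixed colour reader: a white block 90 mm wide, top 86 mm above the bench (blue line on top), with a blue window in its front face, 91 mm in +x from the centre of its pad; pad and block share a grey base plate 100 mm wide, 8 mm thick. Origin on the bench, 35 mm in +x from the pad centre. It may stand on either side of the bench
- start_top (a point): middle of the top face of the round green start button (32 mm diameter) on the shaker's console, 87 mm above the bench when not pressed; pressed straight down, 6 mm travel, 5 N when fully down
- start (a joint): travel of the start button in m: 0 released, 0.006 fully pressed; it springs back
- returns: fixed red open tray for spent pots, 170 (x) x 112 (y) x 25 mm high, walls and floor about 4 mm thick. Origin: centre of its underside; x along its long side. It may stand on either side of the bench
- pocket0 (a point): centre of the floor of pocket 0 of the shaker (round, 60 mm diameter, 22 mm deep, floor 40 mm and mouth 62 mm above the bench); z up, x and y along the block's sides. The shaker is fixed: an aluminium block 180 x 180 mm with four pockets, 2 x 2 at 88 mm spacing, on a grey base, with a white console along its -y side
- pocket1 (a point): centre of the floor of pocket 1 of the shaker (round, 60 mm diameter, 22 mm deep, floor 40 mm and mouth 62 mm above the bench); z up, x and y along the block's sides. The shaker is fixed: an aluminium block 180 x 180 mm with four pockets, 2 x 2 at 88 mm spacing, on a grey base, with a white console along its -y side
- pocket2 (a point): centre of the floor of pocket 2 of the shaker (round, 60 mm diameter, 22 mm deep, floor 40 mm and mouth 62 mm above the bench); z up, x and y along the block's sides. The shaker is fixed: an aluminium block 180 x 180 mm with four pockets, 2 x 2 at 88 mm spacing, on a grey base, with a white console along its -y side
- pocket3 (a point): centre of the floor of pocket 3 of the shaker (round, 60 mm diameter, 22 mm deep, floor 40 mm and mouth 62 mm above the bench); z up, x and y along the block's sides. The shaker is fixed: an aluminium block 180 x 180 mm with four pockets, 2 x 2 at 88 mm spacing, on a grey base, with a white console along its -y side
- pot0: fresh glaze pot, green glass with a white lid: closed cylinder 54 mm in diameter, 56 mm high, bottom-heavy, 0.11 to 0.21 kg, standing on the bench. Origin: centre of its underside; z up its axis. May be absent
- pot1: fresh glaze pot, blue-glazed with a white lid: closed cylinder 54 mm in diameter, 56 mm high, bottom-heavy, 0.11 to 0.21 kg, standing on the bench. Origin: centre of its underside; z up its axis. May be absent
- pot2: fresh glaze pot, terracotta-coloured with a white lid: closed cylinder 54 mm in diameter, 56 mm high, bottom-heavy, 0.11 to 0.21 kg, standing on the bench. Origin: centre of its underside; z up its axis. May be absent
- pot3: fresh glaze pot, amber glass with a white lid: closed cylinder 54 mm in diameter, 56 mm high, bottom-heavy, 0.11 to 0.21 kg, standing on the bench. Origin: centre of its underside; z up its axis. May be absent
- spent0: spent pot, clear with a yellow lid: closed cylinder 54 mm in diameter, 56 mm high, bottom-heavy, about 0.16 kg, standing at the start in a pocket of the shaker, its upper 34 mm above the block. Origin: centre of its underside; z up its axis. May be absent
- spent1: spent pot, clear with a yellow lid: closed cylinder 54 mm in diameter, 56 mm high, bottom-heavy, about 0.16 kg, standing at the start in a pocket of the shaker, its upper 34 mm above the block. Origin: centre of its underside; z up its axis. May be absent
- spent2: spent pot, clear with a yellow lid: closed cylinder 54 mm in diameter, 56 mm high, bottom-heavy, about 0.16 kg, standing at the start in a pocket of the shaker, its upper 34 mm above the block. Origin: centre of its underside; z up its axis. May be absent
- spent3: spent pot, clear with a yellow lid: closed cylinder 54 mm in diameter, 56 mm high, bottom-heavy, about 0.16 kg, standing at the start in a pocket of the shaker, its upper 34 mm above the block. Origin: centre of its underside; z up its axis. May be absent
- spool: bystander: spool of solder wire, green flanges, 60 mm diameter, 57 mm high. Origin: centre of its underside
- glue: bystander: white glue bottle, 28 mm diameter, 65 mm high. Origin: centre of its underside
- brush: bystander: brush, 160 mm long, lying flat. Origin: on the bench under its middle

How it is judged:
By the outcome, as a careful person would: the job done as asked, in the order asked, and still so for the second after the job is handed in, with the robot touching nothing.
Of pot0, pot1, pot2, pot3 only 3 to 4 are there at a start; the rules pass over those that are not, and their reading is None.
Of spent0, spent1, spent2, spent3 only 1 to 2 are there at a start; the rules pass over those that are not, and their reading is None.
At some moment in a run one of pot0, pot1, pot2, pot3, reference may be knocked a few centimetres aside while the robot is not near it.
It also fails if it takes over 210 s, if anything falls off the work surface, if the arm or the gripper's body presses on something with over 40 N, if the wrist force passes 120 N, or if a joint passes its speed limit or range.

## Working session

There is one attempt and no reset: what is moved stays moved. The work goes in short steps, Python scripts to look and compute and a tool call to move; the robot and the scene stay as the last step left them, time stands still between calls to the robot, and variables do not carry over. Pictures are saved under pics/ and viewed, at most 14 in all, crops included, and the job is handed in when it is done.

Besides the shell and the picture viewer there is one more tool, called after "Emit:" as name(argument=value, ...), one argument or row to a line, values as JSON. play_rows: Moves the arm, as the interface text tells. Shift numbers are shares of 0.2 m and turn numbers shares of 30 degrees, none past 1 either way. Its arguments: {"type":"object","properties":{"commands":{"type":"array"},"fingers":{"type":"number"},"squeeze":{"type":"number"}},"required":["commands"]}

```bash
mkdir -p pics && cat > h.py <<'E'
import numpy as np, cv2
from rig import bot, snapshot, camera_model, ticket
from scipy.spatial.transform import Rotation as R
def shot(name,fn,crop=None,scale=1):
    im=snapshot(name); cv2.imwrite('pics/raw_'+fn+'.png',im[:,:,::-1])
    c=im
    if crop: x0,y0,x1,y1=crop; c=im[y0:y1,x0:x1]
    c=cv2.resize(c,None,fx=scale,fy=scale,interpolation=cv2.INTER_CUBIC)
    cv2.imwrite('pics/'+fn+'.png',c[:,:,::-1]); return im
def ray(cam,uv):
    m=camera_model(cam); K=np.array(m['mtx'],float);D=np.array(m['D'],float)
    r=cv2.Rodrigues(np.array(m['rvec'],float))[0];t=np.array(m['tvec'],float).ravel()
    p=cv2.undistortPoints(np.array(uv,float).reshape(-1,1,2),K,D).reshape(-1,2)
    d=np.c_[p,np.ones(len(p))]@r
    return -r.T@t,d
def pix2z(cam,uv,z):
    o,d=ray(cam,uv); return o+d*((z-o[2])/d[:,2])[:,None]
def proj(cam,P):
    m=camera_model(cam)
    return cv2.projectPoints(np.array(P,float).reshape(-1,1,3),np.array(m['rvec'],float),np.array(m['tvec'],float),np.array(m['mtx'],float),np.array(m['D'],float))[0].reshape(-1,2)
def rows(target,yaw=None):
    """shift to target xyz (world) in tool axes, shares; yaw: world angle of the tool y axis"""
    s=bot.read_state(); Rt=R.from_rotvec(s['orientation']); d=np.array(target)-s['tcp_pos']
    return Rt.inv().apply(d)/0.2
E
python3 - <<'E'
from h import *
np.set_printoptions(precision=4,suppress=True)
s=bot.read_state();print(s,bot.nose_length)
print(R.from_rotvec(s['orientation']).as_matrix())
shot('scene','s1');shot('top','t1')
for c in('scene','top'):print(c,ray(c,[[320,240]]))
E
```

```text
{'clock': 0.0, 'joint_pos': array([-1.2745,  0.4267,  0.0739,  1.6066, -0.0341,  1.1108, -0.0671]), 'qvel': array([ 0.0015,  0.0005,  0.0013, -0.0007,  0.0003, -0.0006, -0.    ]), 'effort': array([ -0.0015, -93.5853,   3.6661, -45.4187,  -0.0488,   0.0201,
         0.0002]), 'tcp_pos': array([0.2909, 0.6086, 0.204 ]), 'orientation': array([-0.6945, -3.0637,  0.002 ]), 'contact_force': array([0.2087, 0.4659, 0.2009]), 'ft_torque': array([ 0.0281, -0.0124, -0.0271]), 'gripper_force': 0.0, 'opening': 0.09409589488255209} 0.022
[[-0.9023  0.4312 -0.0005]
 [ 0.4312  0.9023 -0.0012]
 [-0.0001 -0.0013 -1.    ]]
scene (array([0.828 , 0.45  , 0.9571]), array([[-0.25  , -0.4642, -0.8498]]))
top (array([ 0.2955, -0.0302,  1.6737]), array([[ 0.168 ,  0.0078, -0.9859]]))
```

View pics/s1.png

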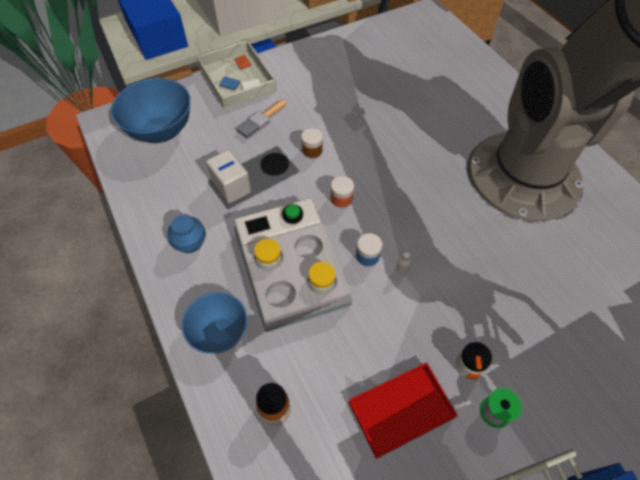

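View pics/t1.png

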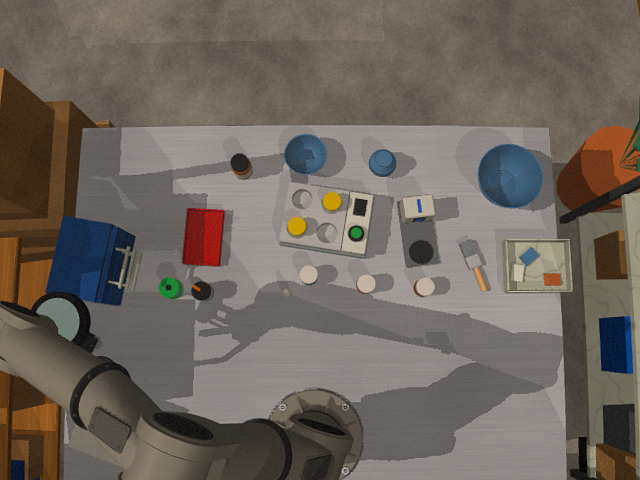

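Scene: three white-lidded pots (amber 312,143; terracotta 342,192; blue 369,249), two yellow-lidded spent pots (267,252; 321,276), and the reference jar (477,360) beside the spool (500,408). The returns tray is at (402,410) and the reader pad at (275,163). In the top view the same things appear, with the pots near (308,274), (366,284), (424,287) and the reference at (201,291).

```bash
python3 - <<'E'
import cv2,numpy as np
s=cv2.imread('pics/raw_s1.png');t=cv2.imread('pics/raw_t1.png')
z=lambda im,x,y,w,h,f:cv2.resize(im[y:y+h,x:x+w],None,fx=f,fy=f,interpolation=cv2.INTER_CUBIC)
a=z(s,205,120,200,150,4); cv2.imwrite('pics/c1.png',a)
b=z(t,270,175,200,150,4); cv2.imwrite('pics/c2.png',b)
c=np.hstack([z(s,430,330,100,100,4),z(t,150,215,100,100,4)]);d=np.hstack([z(s,340,360,130,100,3),z(s,225,200,130,130,3)[:300]]);
d=cv2.copyMakeBorder(d,0,0,0,20,cv2.BORDER_CONSTANT)[:200]
cv2.imwrite('pics/c3.png',c)
E
```

```text
(no output)
```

View pics/c1.png

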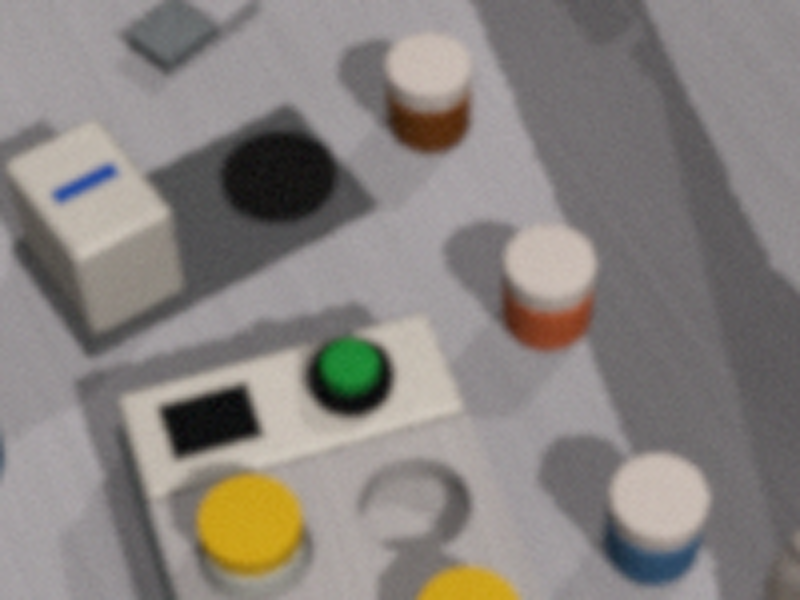

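View pics/c2.png

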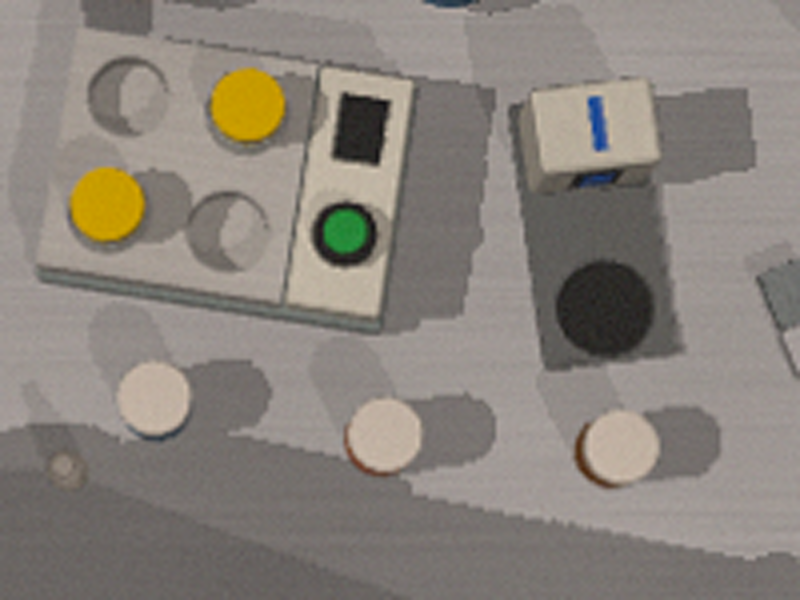

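View pics/c3.png

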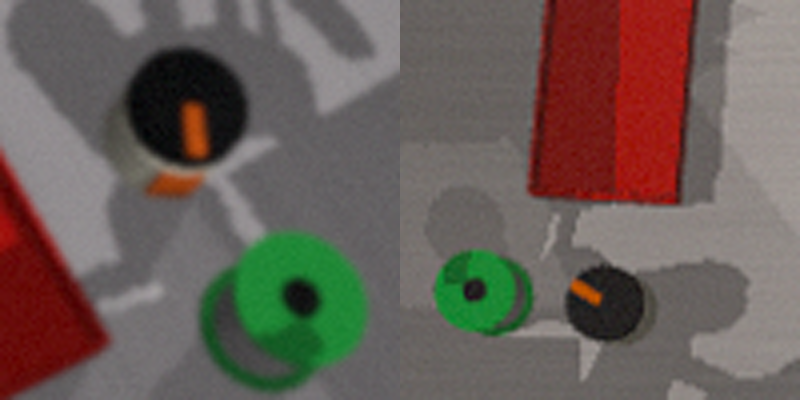

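```bash
python3 - <<'E'
from h import *
np.set_printoptions(precision=4,suppress=True)
def f(p,ox,oy):return [(p[0]+.5)/4-.5+ox,(p[1]+.5)/4-.5+oy]
S=[('amber',(429,69),.056),('terra',(550,262),.056),('blue',(660,497),.056),('pad',(279,176),.012),('button',(350,365),.087),('spA',(250,521),.096)]
for n,p,z in S:print('S',n,pix2z('scene',[f(p,205,120)],z)[0])
T=[('amber',(620,446),.056),('terra',(385,434),.056),('blue',(155,398),.056),('pad',(605,308),.012),('button',(345,230),.087),('spA',(248,105),.096),('spB',(107,203),.096),('pk1',(128,96),.062),('pk2',(228,231),.062),('line0',(594,97),.086),('line1',(602,150),.086),('glue',(66,468),.06)]
for n,p,z in T:print('T',n,pix2z('top',[f(p,270,175)],z)[0])
for n,p,z in [('ref',(187,106),.064),('str_in',(193,103),.064),('str_out',(200,157),.064),('spool',(300,297),.057)]:print('S',n,pix2z('scene',[f(p,430,330)],z)[0])
for n,p,z in [('ref',(205,302),.064),('str_in',(200,300),.064),('str_out',(172,282),.064),('spool',(75,290),.057),('tr',(130,193),.025),('tr',(280,203),.025)]:print('T',n,pix2z('top',[f(p,150,215)],z)[0])
print('tray far',pix2z('top',[[188.5,208.5],[223.5,210]],.025))
# scene spent B from s1, tray corners
print('S spB',pix2z('scene',[[321.5,273.5]],.096)[0])
print('S tray',pix2z('scene',[[350,406],[433,366],[457,411],[378,455]],.025))
E
```

```text
S amber [ 0.439  -0.3178  0.056 ]
S terra [ 0.4471 -0.1504  0.056 ]
S blue [0.4733 0.0164 0.056 ]
S pad [ 0.5451 -0.3186  0.012 ]
S button [ 0.5904 -0.1189  0.087 ]
S spA [ 0.6808 -0.0499  0.096 ]
T amber [ 0.4365 -0.32    0.056 ]
T terra [ 0.4453 -0.15    0.056 ]
T blue [0.4711 0.0159 0.056 ]
T pad [ 0.5439 -0.3191  0.012 ]
T button [ 0.5889 -0.1205  0.087 ]
T spA [ 0.6786 -0.0509  0.096 ]
T spB [0.6066 0.0498 0.096 ]
T pk1 [0.6935 0.0369 0.062 ]
T pk2 [ 0.5927 -0.0367  0.062 ]
T line0 [ 0.6877 -0.3024  0.086 ]
T line1 [ 0.6483 -0.3071  0.086 ]
T glue [0.42   0.0794 0.06  ]
S ref [0.4266 0.3263 0.064 ]
S str_in [0.4232 0.3265 0.064 ]
S str_out [0.4362 0.3488 0.064 ]
S spool [0.4327 0.4214 0.057 ]
T ref [0.4229 0.3255 0.064 ]
T str_in [0.4243 0.3292 0.064 ]
T str_out [0.4372 0.3501 0.064 ]
T spool [0.4316 0.4233 0.057 ]
T tr [0.507  0.3934 0.025 ]
T tr [0.4998 0.2803 0.025 ]
tray far [[0.6727 0.3808 0.025 ]
 [0.6678 0.2737 0.025 ]]
S spB [0.6087 0.0498 0.096 ]
S tray [[0.6748 0.286  0.025 ]
 [0.4956 0.2965 0.025 ]
 [0.5051 0.388  0.025 ]
 [0.6735 0.3832 0.025 ]]
```

```bash
cat >> h.py <<'E'
def plan(x,y,z,yaw=None):
    s=bot.read_state(); M=R.from_rotvec(s['orientation']); m=M.as_matrix()
    d=m.T@(np.array([x,y,z])-s['tcp_pos'])/.2
    y0=np.degrees(np.arctan2(m[1,1],m[0,1])); dy=0 if yaw is None else (yaw-y0+180)%360-180
    print('t=%.1f pos %s yaw %.1f tilt %s F %s open %.3f'%(s['clock'],s['tcp_pos'].round(4),y0,m[:2,2].round(4),s['contact_force'].round(1),s['opening']))
    print('-> tx %.3f ty %.3f tz %.3f  rz %.3f'%(*d,-dy/30), 'q7 %.2f'%s['joint_pos'][6])
OB={'ref':((.425,.326),.064),'amber':((.4378,-.319),.056),'terra':((.4462,-.1502),.056),'blue':((.4722,.0162),.056)}
def track(names):
    """lid positions by template match to the first pictures"""
    for cam,f in(('scene','s1'),('top','t1')):
        a=cv2.imread('pics/raw_%s.png'%f);im=snapshot(cam)[:,:,::-1];k=4
        for n in names:
            P,h=OB[n];u=proj(cam,[[*P,h]])[0];c=u.round().astype(int)
            T=a[c[1]-13:c[1]+14,c[0]-15:c[0]+16];W=im[c[1]-40:c[1]+41,c[0]-42:c[0]+43]
            up=lambda q:cv2.resize(np.ascontiguousarray(q),None,fx=k,fy=k,interpolation=cv2.INTER_CUBIC)
            r=cv2.matchTemplate(up(W),up(T),cv2.TM_CCOEFF_NORMED);_,v,_,l=cv2.minMaxLoc(r)
            d=np.array(l)/k-27
            print(cam,n,'score %.2f'%v,(np.array(P)+(pix2z(cam,[u+d],h)-pix2z(cam,[u],h))[0,:2]).round(4))
E
python3 - <<'E'
from h import *
track(OB)
plan(.425,.326,.204,-30)
E
```

```text
scene ref score 1.00 [0.425 0.326]
scene amber score 1.00 [ 0.4378 -0.319 ]
scene terra score 1.00 [ 0.4462 -0.1502]
scene blue score 1.00 [0.4722 0.0162]
top ref score 1.00 [0.425 0.326]
top amber score 1.00 [ 0.4378 -0.319 ]
top terra score 1.00 [ 0.4462 -0.1502]
top blue score 1.00 [0.4722 0.0162]
t=0.2 pos [0.2909 0.6088 0.2042] yaw 64.5 tilt [-0.0003 -0.0007] F [-0.7 -0.7 -1.1] open 0.094
-> tx -1.214 ty -0.987 tz 0.002  rz 3.148 q7 -0.07
```

Emit:
play_rows(
  commands=[
    {"tx":-0.2,"ty":-0.16,"rz":0.33},
    {"tx":-0.4,"ty":-0.33,"rz":0.67},
    {"tx":-0.6,"ty":-0.5,"rz":1},
    {"tx":-0.6,"ty":-0.5,"rz":1},
  ],
  fingers=-1,
  squeeze=20,
)

```text
schema error: expected keys tx, ty, tz, rx, ry, rz
```

Emit:
play_rows(
  commands=[
    {"rz":0.33},
    {"rz":0.67},
    {"rz":1},
    {"rz":1},
  ],
)

```text
schema error: expected keys tx, ty, tz, rx, ry, rz
```

```bash
python3 - <<'E'
from h import *
plan(.425,.326,.204,-30)
E
```

```text
t=0.2 pos [0.2909 0.6088 0.2042] yaw 64.5 tilt [-0.0003 -0.0007] F [-0.7 -0.7 -1.1] open 0.094
-> tx -1.214 ty -0.987 tz 0.002  rz 3.148 q7 -0.07
```

All six keys are required.

Emit:
play_rows(
  commands=[
    {"tx":-0.2,"ty":-0.16,"tz":0,"rx":0,"ry":0,"rz":0.33},
    {"tx":-0.4,"ty":-0.33,"tz":0,"rx":0,"ry":0,"rz":0.67},
    {"tx":-0.6,"ty":-0.5,"tz":0,"rx":0,"ry":0,"rz":1},
    {"tx":-0.6,"ty":-0.5,"tz":0,"rx":0,"ry":0,"rz":1},
    {"tx":-0.6,"ty":-0.5,"tz":0,"rx":0,"ry":0,"rz":1},
  ],
  fingers=-1,
  squeeze=20,
)

```text
clock: 0.82
tcp_pos: [0.3559, 0.4674, 0.2048]
orientation: [-1.462, -2.78, -0.0]
contact_force: [0.5, -0.4, -0.1]
opening: 0.0939
gripper_force: 0.0
```

Emit:
play_rows(
  commands=[
    {"tx":0,"ty":0,"tz":0,"rx":0,"ry":0,"rz":0.33},
    {"tx":0,"ty":0,"tz":0,"rx":0,"ry":0,"rz":0.67},
    {"tx":0,"ty":0,"tz":0,"rx":0,"ry":0,"rz":1},
    {"tx":0,"ty":0,"tz":0,"rx":0,"ry":0,"rz":1},
  ],
)

```text
clock: 1.32
tcp_pos: [0.3553, 0.4681, 0.2044]
orientation: [2.129, 2.31, -0.0]
contact_force: [0.9, 1.2, 1.3]
opening: 0.094
gripper_force: 0.0
```

```bash
python3 - <<'E'
from h import *
plan(.425,.326,.204,-30)
E
```

```text
t=1.3 pos [0.3553 0.4681 0.2044] yaw 4.7 tilt [-0.0001 -0.0003] F [0.9 1.2 1.3] open 0.094
-> tx -0.737 ty 0.290 tz 0.002  rz 1.155 q7 -0.86
```

Emit:
play_rows(
  commands=[
    {"tx":-0.25,"ty":0.1,"tz":0,"rx":0,"ry":0,"rz":0.33},
    {"tx":-0.5,"ty":0.2,"tz":0,"rx":0,"ry":0,"rz":0.67},
    {"tx":-0.737,"ty":0.29,"tz":0,"rx":0,"ry":0,"rz":1},
    {"tx":-0.737,"ty":0.29,"tz":0,"rx":0,"ry":0,"rz":1},
    {"tx":-0.737,"ty":0.29,"tz":0,"rx":0,"ry":0,"rz":1},
  ],
)

```text
clock: 1.95
tcp_pos: [0.4251, 0.3256, 0.2047]
orientation: [-2.653, -1.682, -0.0]
contact_force: [-0.0, -0.3, 0.3]
opening: 0.0937
gripper_force: 0.0
```

```bash
python3 - <<'E'
from h import *
track(OB)
plan(.425,.326,.045,-30)
E
```

```text
scene ref score 0.97 [0.4257 0.3262]
scene amber score 0.70 [ 0.4389 -0.3196]
scene terra score 0.64 [ 0.4231 -0.1497]
scene blue score 0.90 [0.4715 0.0151]
top ref score 0.76 [0.425 0.326]
top amber score 0.73 [ 0.4385 -0.319 ]
top terra score 0.49 [ 0.4462 -0.1502]
top blue score 0.63 [0.4722 0.0162]
t=2.0 pos [0.4248 0.3259 0.2046] yaw -25.3 tilt [-0.0002 -0.    ] F [-0.1  0.8 -0.5] open 0.094
-> tx 0.001 ty 0.001 tz 0.798  rz 0.158 q7 -1.11
```

Emit:
play_rows(
  commands=[
    {"tx":0,"ty":0,"tz":0.2,"rx":0,"ry":0,"rz":0.158},
    {"tx":0,"ty":0,"tz":0.4,"rx":0,"ry":0,"rz":0.158},
    {"tx":0,"ty":0,"tz":0.6,"rx":0,"ry":0,"rz":0.158},
    {"tx":0,"ty":0,"tz":0.72,"rx":0,"ry":0,"rz":0.158},
    {"tx":0,"ty":0,"tz":0.8,"rx":0,"ry":0,"rz":0.158},
    {"tx":0,"ty":0,"tz":0.8,"rx":0,"ry":0,"rz":0.158},
  ],
)

```text
clock: 2.8
tcp_pos: [0.4249, 0.3247, 0.044]
orientation: [2.723, 1.566, -0.002]
contact_force: [-0.4, 0.2, 0.1]
opening: 0.0941
gripper_force: 0.0
```

Emit:
play_rows(
  commands=[
    {"tx":0,"ty":0,"tz":0,"rx":0,"ry":0,"rz":0},
    {"tx":0,"ty":0,"tz":0,"rx":0,"ry":0,"rz":0},
    {"tx":0,"ty":0,"tz":0,"rx":0,"ry":0,"rz":0},
    {"tx":0,"ty":0,"tz":0,"rx":0,"ry":0,"rz":0},
    {"tx":0,"ty":0,"tz":0,"rx":0,"ry":0,"rz":0},
    {"tx":0,"ty":0,"tz":0,"rx":0,"ry":0,"rz":0},
  ],
  fingers=1,
  squeeze=20,
)

```text
clock: 3.55
tcp_pos: [0.4254, 0.3249, 0.0449]
orientation: [-2.724, -1.564, -0.0]
contact_force: [-3.7, -0.1, 6.7]
opening: 0.0555
gripper_force: 20.0
```

Emit:
play_rows(
  commands=[
    {"tx":0,"ty":0,"tz":-0.1,"rx":0,"ry":0,"rz":0},
    {"tx":0,"ty":0,"tz":-0.3,"rx":0,"ry":0,"rz":0},
    {"tx":0,"ty":0,"tz":-0.5,"rx":0,"ry":0,"rz":0},
    {"tx":0,"ty":0,"tz":-0.7,"rx":0,"ry":0,"rz":0},
    {"tx":0,"ty":0,"tz":-0.8,"rx":0,"ry":0,"rz":0},
    {"tx":0,"ty":0,"tz":-0.8,"rx":0,"ry":0,"rz":0},
  ],
)

```text
clock: 4.3
tcp_pos: [0.4259, 0.3249, 0.2057]
orientation: [-2.724, -1.564, -0.003]
contact_force: [-0.1, -0.4, -3.5]
opening: 0.0559
gripper_force: 20.0
```

```bash
python3 - <<'E'
from h import *
plan(.5445,-.319,.204,-83.3)
E
```

```text
t=4.3 pos [0.4259 0.3249 0.2057] yaw -30.3 tilt [0.0013 0.0019] F [-0.1 -0.4 -3.5] open 0.056
-> tx -2.481 ty 2.136 tz 0.003  rz 1.767 q7 -1.18
```

Emit:
play_rows(
  commands=[
    {"tx":-0.1,"ty":0.09,"tz":0,"rx":0,"ry":0,"rz":0},
    {"tx":-0.25,"ty":0.21,"tz":0,"rx":0,"ry":0,"rz":0},
    {"tx":-0.4,"ty":0.34,"tz":0,"rx":0,"ry":0,"rz":0},
    {"tx":-0.55,"ty":0.47,"tz":0,"rx":0,"ry":0,"rz":0},
    {"tx":-0.7,"ty":0.6,"tz":0,"rx":0,"ry":0,"rz":0},
    {"tx":-0.83,"ty":0.71,"tz":0,"rx":0,"ry":0,"rz":0},
  ],
)

```text
clock: 5.05
tcp_pos: [0.4639, 0.1079, 0.2034]
orientation: [2.725, 1.563, -0.003]
contact_force: [0.9, 0.7, -2.1]
opening: 0.0558
gripper_force: 20.0
```

Emit:
play_rows(
  commands=[
    {"tx":-0.15,"ty":0.13,"tz":0,"rx":0,"ry":0,"rz":0},
    {"tx":-0.3,"ty":0.26,"tz":0,"rx":0,"ry":0,"rz":0},
    {"tx":-0.45,"ty":0.39,"tz":0,"rx":0,"ry":0,"rz":0},
    {"tx":-0.6,"ty":0.52,"tz":0,"rx":0,"ry":0,"rz":0},
    {"tx":-0.75,"ty":0.65,"tz":0,"rx":0,"ry":0,"rz":0},
    {"tx":-0.83,"ty":0.71,"tz":0,"rx":0,"ry":0,"rz":0},
  ],
)

```text
clock: 5.8
tcp_pos: [0.5026, -0.1075, 0.2034]
orientation: [2.726, 1.561, -0.003]
contact_force: [-0.0, 1.0, -1.6]
opening: 0.0555
gripper_force: 20.0
```

Emit:
play_rows(
  commands=[
    {"tx":-0.15,"ty":0.13,"tz":0,"rx":0,"ry":0,"rz":0.2},
    {"tx":-0.3,"ty":0.26,"tz":0,"rx":0,"ry":0,"rz":0.4},
    {"tx":-0.45,"ty":0.39,"tz":0,"rx":0,"ry":0,"rz":0.6},
    {"tx":-0.6,"ty":0.52,"tz":0,"rx":0,"ry":0,"rz":0.8},
    {"tx":-0.75,"ty":0.65,"tz":0,"rx":0,"ry":0,"rz":0.9},
    {"tx":-0.82,"ty":0.71,"tz":0,"rx":0,"ry":0,"rz":0.9},
    {"tx":-0.82,"ty":0.71,"tz":0,"rx":0,"ry":0,"rz":0.9},
  ],
)

```text
clock: 6.68
tcp_pos: [0.5421, -0.3199, 0.203]
orientation: [3.015, 0.881, -0.004]
contact_force: [0.0, 1.1, -1.9]
opening: 0.0555
gripper_force: 20.0
```

```bash
python3 - <<'E'
from h import *
plan(.5445,-.319,.204,-83.3)
E
```

```text
t=6.7 pos [ 0.5421 -0.3199  0.203 ] yaw -57.4 tilt [-0.0024 -0.0007] F [ 0.   1.1 -1.9] open 0.056
-> tx 0.013 ty 0.002 tz -0.005  rz 0.863 q7 -0.21
```

Emit:
play_rows(
  commands=[
    {"tx":0,"ty":0,"tz":0,"rx":0,"ry":0,"rz":0.25},
    {"tx":0,"ty":0,"tz":0,"rx":0,"ry":0,"rz":0.5},
    {"tx":0.013,"ty":0,"tz":0,"rx":0,"ry":0,"rz":0.75},
    {"tx":0.013,"ty":0,"tz":0,"rx":0,"ry":0,"rz":0.863},
    {"tx":0.013,"ty":0,"tz":0,"rx":0,"ry":0,"rz":0.863},
    {"tx":0.013,"ty":0,"tz":0.15,"rx":0,"ry":0,"rz":0.863},
    {"tx":0.013,"ty":0,"tz":0.3,"rx":0,"ry":0,"rz":0.863},
    {"tx":0.013,"ty":0,"tz":0.45,"rx":0,"ry":0,"rz":0.863},
    {"tx":0.013,"ty":0,"tz":0.6,"rx":0,"ry":0,"rz":0.863},
    {"tx":0.013,"ty":0,"tz":0.65,"rx":0,"ry":0,"rz":0.863},
    {"tx":0.013,"ty":0,"tz":0.65,"rx":0,"ry":0,"rz":0.863},
  ],
)

```text
clock: 8.05
tcp_pos: [0.5452, -0.317, 0.0746]
orientation: [-3.136, -0.188, 0.001]
contact_force: [0.4, -0.6, -1.3]
opening: 0.0554
gripper_force: 20.0
```

```bash
python3 - <<'E'
from h import *
plan(.5445,-.319,.0577,-83.3)
E
```

```text
t=8.1 pos [ 0.5452 -0.317   0.0746] yaw -83.1 tilt [-0.0007  0.0001] F [ 0.4 -0.6 -1.3] open 0.055
-> tx -0.005 ty 0.010 tz 0.085  rz 0.006 q7 -0.49
```

Emit:
play_rows(
  commands=[
    {"tx":0,"ty":0.01,"tz":0.03,"rx":0,"ry":0,"rz":0},
    {"tx":0,"ty":0.01,"tz":0.06,"rx":0,"ry":0,"rz":0},
    {"tx":0,"ty":0.01,"tz":0.085,"rx":0,"ry":0,"rz":0},
    {"tx":0,"ty":0.01,"tz":0.085,"rx":0,"ry":0,"rz":0},
    {"tx":0,"ty":0.01,"tz":0.085,"rx":0,"ry":0,"rz":0},
  ],
)

```text
clock: 8.68
tcp_pos: [0.5456, -0.3192, 0.0578]
orientation: [3.136, 0.187, -0.0]
contact_force: [0.2, -0.2, -1.2]
opening: 0.0552
gripper_force: 20.0
```

Emit:
play_rows(
  commands=[
    {"tx":0,"ty":0,"tz":0,"rx":0,"ry":0,"rz":0},
    {"tx":0,"ty":0,"tz":0,"rx":0,"ry":0,"rz":0},
    {"tx":0,"ty":0,"tz":0,"rx":0,"ry":0,"rz":0},
    {"tx":0,"ty":0,"tz":0,"rx":0,"ry":0,"rz":0},
  ],
  fingers=-1,
)

```text
clock: 9.18
tcp_pos: [0.5457, -0.3192, 0.0578]
orientation: [3.136, 0.187, 0.0]
contact_force: [-0.1, 0.7, 0.1]
opening: 0.0918
gripper_force: 0.0
```

Emit:
play_rows(
  commands=[
    {"tx":0,"ty":0,"tz":-0.1,"rx":0,"ry":0,"rz":0},
    {"tx":0,"ty":0,"tz":-0.3,"rx":0,"ry":0,"rz":0},
    {"tx":0,"ty":0,"tz":-0.6,"rx":0,"ry":0,"rz":0},
    {"tx":0,"ty":0.3,"tz":-0.8,"rx":0,"ry":0,"rz":0},
    {"tx":0,"ty":0.6,"tz":-0.8,"rx":0,"ry":0,"rz":0},
    {"tx":0,"ty":0.9,"tz":-0.8,"rx":0,"ry":0,"rz":0},
    {"tx":0,"ty":0.9,"tz":-0.8,"rx":0,"ry":0,"rz":0},
  ],
)

```text
clock: 10.05
tcp_pos: [0.5641, -0.5032, 0.2188]
orientation: [3.134, 0.178, -0.002]
contact_force: [-0.7, -0.7, 1.0]
opening: 0.0943
gripper_force: 0.0
```

```bash
python3 - <<'E'
from h import *
plan(.68,-.05,.2,-83.3)
z=lambda im,x,y,w,h,f:cv2.resize(im[y:y+h,x:x+w],None,fx=f,fy=f,interpolation=cv2.INTER_CUBIC)
s=shot('scene','s2');t=shot('top','t2')
cv2.imwrite('pics/c4.png',np.hstack([z(s,205,115,80,100,5),z(t,390,185,80,100,5)])[:,:,::-1])
E
```

```text
t=10.1 pos [ 0.5641 -0.5032  0.2188] yaw -83.5 tilt [-0.0014 -0.003 ] F [-0.7 -0.7  1. ] open 0.094
-> tx 0.832 ty -2.187 tz 0.087  rz -0.007 q7 -0.40
```

View pics/c4.png

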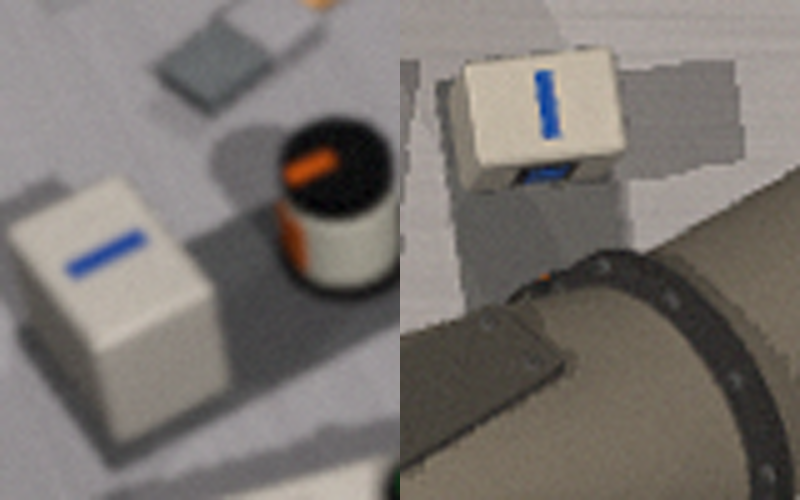

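The jar stands on the pad with its swatch toward the reader: lid centre (336,168), stripe from (338,158) to (288,176), reader line from (68,270) to (147,238). The top view is hidden by the arm. I'll compute the angles.

```bash
python3 - <<'E'
from h import *
f=lambda p:[(p[0]+.5)/5-.5+205,(p[1]+.5)/5-.5+115]
P=lambda p,z:pix2z('scene',[f(p)],z)[0]
c=P((336,168),.076);print('lid',c)
a=P((335,159),.076);b=P((287,177),.076);print('stripe',b,np.degrees(np.arctan2(*(b-a)[[1,0]])),np.degrees(np.arctan2(*(b-c)[[1,0]])))
l0=P((147,238),.086);l1=P((68,270),.086);print('line',l0,l1,np.degrees(np.arctan2(*(l1-l0)[[1,0]])))
# block top corners
for q in [(8,232),(112,175),(217,290),(103,348)]:print(P(q,.086))
# orange stripe pixels by colour
im=cv2.imread('pics/raw_s2.png');h=cv2.cvtColor(im,cv2.COLOR_BGR2HSV)
def pca(m,z):
    v,u=np.nonzero(m);X=pix2z('scene',np.c_[u,v],z)[:,:2];mu=X.mean(0);w=np.linalg.svd(X-mu)[2][0];return mu,np.degrees(np.arctan2(w[1],w[0])),len(u)
M=np.zeros(h.shape[:2],bool);M[143:154,255:275]=1
print('or',pca(M&(h[...,1]>130)&(h[...,0]<20)&(h[...,2]>120),.076))
M[:]=0;M[150:180,205:240]=1
print('bl',pca(M&(h[...,1]>110)&(h[...,0]>100),.086))
E
```

```text
lid [ 0.54918298 -0.31298277  0.076     ]
stripe [ 0.57222867 -0.31872665  0.076     ] -0.6808619700925136 -13.995181177855768
line [ 0.6479352  -0.30612354  0.086     ] [ 0.68739566 -0.30537738  0.086     ] 1.0832921221177587
[ 0.70351298 -0.3398314   0.086     ]
[ 0.64748617 -0.34987803  0.086     ]
[ 0.63173331 -0.26240035  0.086     ]
[ 0.69038209 -0.25560109  0.086     ]
or (array([ 0.56060991, -0.31938566]), np.float64(1.5175966231061093), 28)
bl (array([ 0.66862094, -0.30619213]), np.float64(7.129425491483331), 39)
```

Emit:
play_rows(
  commands=[
    {"tx":0.1,"ty":-0.27,"tz":0,"rx":0,"ry":0,"rz":-0.25},
    {"tx":0.2,"ty":-0.54,"tz":0,"rx":0,"ry":0,"rz":-0.5},
    {"tx":0.3,"ty":-0.8,"tz":0,"rx":0,"ry":0,"rz":-0.75},
    {"tx":0.37,"ty":-1,"tz":0,"rx":0,"ry":0,"rz":-1},
    {"tx":0.37,"ty":-1,"tz":0,"rx":0,"ry":0,"rz":-1},
  ],
)

```text
clock: 10.78
tcp_pos: [0.6186, -0.2844, 0.2184]
orientation: [-2.974, -1.005, -0.003]
contact_force: [-0.3, -0.4, 0.2]
opening: 0.0937
gripper_force: 0.0
```

```bash
python3 - <<'E'
from h import *
plan(.68,-.05,.2,-9)
E
```

```text
t=10.8 pos [ 0.6186 -0.2844  0.2184] yaw -52.7 tilt [0.0011 0.0024] F [-0.3 -0.4  0.2] open 0.094
-> tx 0.955 ty -0.745 tz 0.095  rz -1.455 q7 -0.23
```

Emit:
play_rows(
  commands=[
    {"tx":0.25,"ty":-0.2,"tz":0,"rx":0,"ry":0,"rz":-0.25},
    {"tx":0.5,"ty":-0.4,"tz":0,"rx":0,"ry":0,"rz":-0.5},
    {"tx":0.75,"ty":-0.6,"tz":0,"rx":0,"ry":0,"rz":-0.75},
    {"tx":0.955,"ty":-0.745,"tz":0,"rx":0,"ry":0,"rz":-1},
    {"tx":0.955,"ty":-0.745,"tz":0,"rx":0,"ry":0,"rz":-1},
  ],
)

```text
clock: 11.4
tcp_pos: [0.6811, -0.0507, 0.2178]
orientation: [-2.614, -1.74, -0.001]
contact_force: [-0.7, -0.7, -0.4]
opening: 0.0941
gripper_force: 0.0
```

```bash
python3 - <<'E'
from h import *
plan(.68,-.0503,.095,-9)
z=lambda im,x,y,w,h,f:cv2.resize(im[y:y+h,x:x+w],None,fx=f,fy=f,interpolation=cv2.INTER_CUBIC)
s=shot('scene','s3');t=shot('top','t3')
cv2.imwrite('pics/c5.png',np.hstack([z(s,210,125,80,100,5),z(t,390,185,80,100,5)])[:,:,::-1])
for cam,im,box in(('scene',s,(255,143,275,154)),('top',t,(405,225,440,260))):
    h=cv2.cvtColor(im,cv2.COLOR_RGB2HSV);M=np.zeros(h.shape[:2],bool);M[box[1]:box[3],box[0]:box[2]]=1
    m=M&(h[...,1]>110)&(h[...,0]<22)&(h[...,2]>90);v,u=np.nonzero(m)
    X=pix2z(cam,np.c_[u,v],.076)[:,:2];mu=X.mean(0);w=np.linalg.svd(X-mu)[2][0]
    print(cam,len(u),mu,np.degrees(np.arctan2(w[1],w[0])),X.min(0),X.max(0))
E
```

```text
t=11.4 pos [ 0.6811 -0.0507  0.2178] yaw -22.7 tilt [0.     0.0017] F [-0.7 -0.7 -0.4] open 0.094
-> tx -0.001 ty -0.005 tz 0.614  rz -0.457 q7 -0.13Traceback (most recent call last):
  File "<stdin>", line 9, in <module>
  File "h.py", line 17, in pix2z
    o,d=ray(cam,uv); return o+d*((z-o[2])/d[:,2])[:,None]
        ~~~^^^^^^^^
  File "h.py", line 13, in ray
    p=cv2.undistortPoints(np.array(uv,float).reshape(-1,1,2),K,D).reshape(-1,2)
      ~~~~~~~~~~~~~~~~~~~^^^^^^^^^^^^^^^^^^^^^^^^^^^^^^^^^^^^^^^^
cv2.error: OpenCV(4.12.0) /io/opencv/modules/calib3d/src/undistort.dispatch.cpp:347: error: (-215:Assertion failed) CV_IS_MAT(_src) && CV_IS_MAT(_dst) && (_src->rows == 1 || _src->cols == 1) && (_dst->rows == 1 || _dst->cols == 1) && _src->cols + _src->rows - 1 == _dst->rows + _dst->cols - 1 && (CV_MAT_TYPE(_src->type) == CV_32FC2 || CV_MAT_TYPE(_src->type) == CV_64FC2) && (CV_MAT_TYPE(_dst->type) == CV_32FC2 || CV_MAT_TYPE(_dst->type) == CV_64FC2) in function 'cvUndistortPointsInternal'
```

View pics/c5.png

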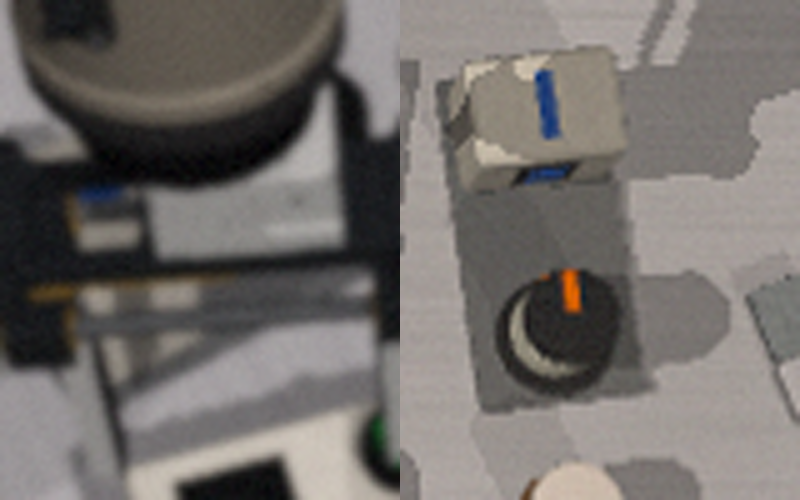

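Top view: stripe from (573,312) to (570,270), lid centre about (571,316), reader line (543,70)–(551,138); the two directions nearly agree. I'll get numbers by colour.

```bash
python3 - <<'E'
from h import *
t=cv2.imread('pics/raw_t3.png');t2=cv2.imread('pics/raw_t2.png');t1=cv2.imread('pics/raw_t1.png');s2=cv2.imread('pics/raw_s2.png');s1=cv2.imread('pics/raw_s1.png')
def go(cam,im,box,z,hl,hh,n):
    k=4;x0,y0,x1,y1=box;c=cv2.resize(im[y0:y1,x0:x1],None,fx=k,fy=k,interpolation=cv2.INTER_CUBIC)
    h=cv2.cvtColor(c,cv2.COLOR_BGR2HSV);m=(h[...,1]>130)&(h[...,0]>=hl)&(h[...,0]<=hh)&(h[...,2]>70);v,u=np.nonzero(m)
    X=pix2z(cam,np.c_[(u+.5)/k-.5+x0,(v+.5)/k-.5+y0],z)[:,:2];mu=X.mean(0);w=np.linalg.svd(X-mu)[2][0];w*=np.sign(w[0])
    p=(X-mu)@w;print(n,len(u),mu.round(4),'ang %.1f'%np.degrees(np.arctan2(w[1],w[0])),'ext',p.min().round(4),p.max().round(4),'tail',(mu+w*p.min()).round(4))
for n,i in(('t3',t),('t2',t2),('t1',t1)):go('top',i,(410,193,430,218),.086,95,130,n+' line')
for n,i in(('s1',s1),('s2',s2)):go('scene',i,(212,153,240,172),.086,95,130,n+' line')
go('top',t,(495-90,236,432,252),.076,0,22,'t3 stripe')
go('scene',s2,(258,140,278,154),.076,0,22,'s2 stripe')
go('top',t1,(190,281,206,296),.064,0,22,'t1 stripe')
# pad: dark blob in first images
def dark(cam,im,box,z,n,th=45):
    k=4;x0,y0,x1,y1=box;c=cv2.cvtColor(cv2.resize(im[y0:y1,x0:x1],None,fx=k,fy=k,interpolation=cv2.INTER_CUBIC),cv2.COLOR_BGR2GRAY)
    cs=max(cv2.findContours((c<th).astype(np.uint8),0,2)[0],key=cv2.contourArea);e=cv2.fitEllipse(cs);print(n,pix2z(cam,[[(e[0][0]+.5)/k-.5+x0,(e[0][1]+.5)/k-.5+y0]],z)[0].round(4),e[1])
dark('top',t1,(405,236,440,268),.012,'pad top');dark('scene',s1,(255,145,295,180),.012,'pad scene')
E
```

```text
t3 line 522 [ 0.6683 -0.3041] ang 6.5 ext -0.0193 0.0194 tail [ 0.6491 -0.3063]
t2 line 539 [ 0.6684 -0.3041] ang 6.5 ext -0.0194 0.0194 tail [ 0.6491 -0.3063]
t1 line 536 [ 0.6684 -0.3041] ang 6.4 ext -0.0194 0.0194 tail [ 0.6491 -0.3062]
s1 line 476 [ 0.6681 -0.3063] ang 6.9 ext -0.0175 0.0176 tail [ 0.6507 -0.3085]
s2 line 479 [ 0.6683 -0.3064] ang 7.1 ext -0.0175 0.0174 tail [ 0.6508 -0.3085]
t3 stripe 546 [ 0.5605 -0.3164] ang 12.1 ext -0.0138 0.0129 tail [ 0.547  -0.3193]
s2 stripe 813 [ 0.5602 -0.3195] ang 8.2 ext -0.0142 0.0143 tail [ 0.5462 -0.3215]
t1 stripe 519 [0.4301 0.3396] ang 58.6 ext -0.0132 0.013 tail [0.4232 0.3283]
pad top [ 0.5435 -0.3181  0.012 ] (86.6019515991211, 91.58534240722656)
pad scene [ 0.5457 -0.3183  0.012 ] (87.48918151855469, 111.25508880615234)
```

Jar is within about 1–2 mm and 2° of the target. Now the first spent pot.

Emit:
play_rows(
  commands=[
    {"tx":0,"ty":0,"tz":0,"rx":0,"ry":0,"rz":-0.3},
    {"tx":0,"ty":0,"tz":0,"rx":0,"ry":0,"rz":-0.457},
    {"tx":0,"ty":-0.005,"tz":0.2,"rx":0,"ry":0,"rz":-0.457},
    {"tx":0,"ty":-0.005,"tz":0.4,"rx":0,"ry":0,"rz":-0.457},
    {"tx":0,"ty":-0.005,"tz":0.55,"rx":0,"ry":0,"rz":-0.457},
    {"tx":0,"ty":-0.005,"tz":0.64,"rx":0,"ry":0,"rz":-0.457},
    {"tx":0,"ty":-0.005,"tz":0.64,"rx":0,"ry":0,"rz":-0.457},
  ],
)

```text
clock: 12.38
tcp_pos: [0.6787, -0.0574, 0.0892]
orientation: [-2.399, -2.028, 0.002]
contact_force: [-0.0, 0.5, 0.5]
opening: 0.0939
gripper_force: 0.0
```

Emit:
play_rows(
  commands=[
    {"tx":0,"ty":0,"tz":0,"rx":0,"ry":0,"rz":0},
    {"tx":0,"ty":0,"tz":0,"rx":0,"ry":0,"rz":0},
    {"tx":0,"ty":0,"tz":0,"rx":0,"ry":0,"rz":0},
    {"tx":0,"ty":0,"tz":0,"rx":0,"ry":0,"rz":0},
    {"tx":0,"ty":0,"tz":0,"rx":0,"ry":0,"rz":0},
    {"tx":0,"ty":0,"tz":0,"rx":0,"ry":0,"rz":0},
  ],
  fingers=1,
  squeeze=20,
)

```text
clock: 13.12
tcp_pos: [0.6796, -0.0563, 0.0899]
orientation: [2.397, 2.03, 0.001]
contact_force: [1.1, -0.5, 3.1]
opening: 0.0532
gripper_force: 20.0
```

Emit:
play_rows(
  commands=[
    {"tx":0,"ty":0,"tz":-0.1,"rx":0,"ry":0,"rz":0},
    {"tx":0,"ty":0,"tz":-0.25,"rx":0,"ry":0,"rz":0},
    {"tx":0,"ty":0,"tz":-0.4,"rx":0,"ry":0,"rz":0},
    {"tx":0,"ty":0,"tz":-0.55,"rx":0,"ry":0,"rz":0},
    {"tx":0,"ty":0,"tz":-0.65,"rx":0,"ry":0,"rz":0},
    {"tx":0,"ty":0,"tz":-0.65,"rx":0,"ry":0,"rz":0},
  ],
)

```text
clock: 13.88
tcp_pos: [0.68, -0.0565, 0.2213]
orientation: [2.396, 2.03, 0.003]
contact_force: [-0.0, -0.7, -2.1]
opening: 0.0531
gripper_force: 20.0
```

```bash
python3 - <<'E'
from h import *
plan(.630,.334,.22,-3)
E
```

```text
t=13.9 pos [ 0.68   -0.0565  0.2213] yaw -9.5 tilt [0.0023 0.0002] F [-0.  -0.7 -2.1] open 0.053
-> tx 1.885 ty -0.568 tz 0.006  rz -0.216 q7 0.08
```

Emit:
play_rows(
  commands=[
    {"tx":0.1,"ty":-0.03,"tz":0,"rx":0,"ry":0,"rz":0},
    {"tx":0.25,"ty":-0.07,"tz":0,"rx":0,"ry":0,"rz":0},
    {"tx":0.42,"ty":-0.12,"tz":0,"rx":0,"ry":0,"rz":0},
    {"tx":0.6,"ty":-0.18,"tz":0,"rx":0,"ry":0,"rz":0},
    {"tx":0.78,"ty":-0.23,"tz":0,"rx":0,"ry":0,"rz":0},
    {"tx":0.94,"ty":-0.28,"tz":0,"rx":0,"ry":0,"rz":0},
  ],
)

```text
clock: 14.62
tcp_pos: [0.6537, 0.1412, 0.2182]
orientation: [-2.395, -2.032, 0.003]
contact_force: [-0.0, -0.1, -0.6]
opening: 0.0531
gripper_force: 20.0
```

Emit:
play_rows(
  commands=[
    {"tx":0.18,"ty":-0.05,"tz":0,"rx":0,"ry":0,"rz":-0.1},
    {"tx":0.36,"ty":-0.1,"tz":0,"rx":0,"ry":0,"rz":-0.2},
    {"tx":0.54,"ty":-0.16,"tz":0,"rx":0,"ry":0,"rz":-0.2},
    {"tx":0.72,"ty":-0.22,"tz":0,"rx":0,"ry":0,"rz":-0.2},
    {"tx":0.85,"ty":-0.27,"tz":0,"rx":0,"ry":0,"rz":-0.2},
    {"tx":0.91,"ty":-0.28,"tz":0,"rx":0,"ry":0,"rz":-0.2},
    {"tx":0.91,"ty":-0.28,"tz":0,"rx":0,"ry":0,"rz":-0.2},
    {"tx":0.91,"ty":-0.28,"tz":0,"rx":0,"ry":0,"rz":-0.2},
    {"tx":0.91,"ty":-0.28,"tz":0,"rx":0,"ry":0,"rz":-0.2},
  ],
)

```text
clock: 15.75
tcp_pos: [0.6302, 0.3257, 0.2198]
orientation: [2.289, 2.151, -0.0]
contact_force: [-0.4, -0.1, -1.7]
opening: 0.0531
gripper_force: 20.0
```

```bash
python3 - <<'E'
from h import *
plan(.628,.326,.056,-3.5)
E
```

```text
t=15.8 pos [0.6302 0.3257 0.2198] yaw -3.6 tilt [ 0.0002 -0.0002] F [-0.4 -0.1 -1.7] open 0.053
-> tx 0.001 ty -0.011 tz 0.819  rz -0.002 q7 -0.41
```

Emit:
play_rows(
  commands=[
    {"tx":0,"ty":-0.01,"tz":0.2,"rx":0,"ry":0,"rz":0},
    {"tx":0,"ty":-0.01,"tz":0.4,"rx":0,"ry":0,"rz":0},
    {"tx":0,"ty":-0.01,"tz":0.6,"rx":0,"ry":0,"rz":0},
    {"tx":0,"ty":-0.01,"tz":0.73,"rx":0,"ry":0,"rz":0},
    {"tx":0,"ty":-0.01,"tz":0.79,"rx":0,"ry":0,"rz":0},
    {"tx":0,"ty":-0.01,"tz":0.82,"rx":0,"ry":0,"rz":0},
    {"tx":0,"ty":-0.01,"tz":0.82,"rx":0,"ry":0,"rz":0},
    {"tx":0,"ty":-0.01,"tz":0.82,"rx":0,"ry":0,"rz":0},
  ],
)

```text
clock: 16.75
tcp_pos: [0.6283, 0.3273, 0.0567]
orientation: [2.287, 2.153, 0.002]
contact_force: [0.6, -0.4, -0.9]
opening: 0.053
gripper_force: 20.0
```

Emit:
play_rows(
  commands=[
    {"tx":0,"ty":0,"tz":0,"rx":0,"ry":0,"rz":0},
    {"tx":0,"ty":0,"tz":0,"rx":0,"ry":0,"rz":0},
    {"tx":0,"ty":0,"tz":0,"rx":0,"ry":0,"rz":0},
    {"tx":0,"ty":0,"tz":0,"rx":0,"ry":0,"rz":0},
  ],
  fingers=-1,
)

```text
clock: 17.25
tcp_pos: [0.6278, 0.3272, 0.0557]
orientation: [2.288, 2.153, 0.0]
contact_force: [0.4, 0.2, 0.0]
opening: 0.0901
gripper_force: 0.0
```

Emit:
play_rows(
  commands=[
    {"tx":0,"ty":0,"tz":-0.2,"rx":0,"ry":0,"rz":0},
    {"tx":0,"ty":0,"tz":-0.5,"rx":0,"ry":0,"rz":0},
    {"tx":0,"ty":0,"tz":-0.8,"rx":0,"ry":0,"rz":0},
    {"tx":-0.3,"ty":0,"tz":-0.82,"rx":0,"ry":0,"rz":0},
    {"tx":-0.6,"ty":0,"tz":-0.82,"rx":0,"ry":0,"rz":0},
    {"tx":-0.8,"ty":0,"tz":-0.82,"rx":0,"ry":0,"rz":0},
    {"tx":-0.8,"ty":0,"tz":-0.82,"rx":0,"ry":0,"rz":0},
    {"tx":-0.8,"ty":0,"tz":-0.82,"rx":0,"ry":0,"rz":0},
  ],
)

```text
clock: 18.25
tcp_pos: [0.6181, 0.1681, 0.2197]
orientation: [-2.287, -2.153, -0.001]
contact_force: [-0.3, 0.5, 0.3]
opening: 0.0941
gripper_force: 0.0
```

```bash
python3 - <<'E'
from h import *
plan(.607,.0503,.22,-9)
E
```

```text
t=18.2 pos [0.6181 0.1681 0.2197] yaw -3.4 tilt [-0.      0.0005] F [-0.3  0.5  0.3] open 0.094
-> tx -0.592 ty -0.020 tz -0.002  rz 0.185 q7 -0.21
```

Emit:
play_rows(
  commands=[
    {"tx":-0.25,"ty":-0.01,"tz":0,"rx":0,"ry":0,"rz":0.1},
    {"tx":-0.5,"ty":-0.02,"tz":0,"rx":0,"ry":0,"rz":0.185},
    {"tx":-0.592,"ty":-0.02,"tz":0,"rx":0,"ry":0,"rz":0.185},
    {"tx":-0.592,"ty":-0.02,"tz":0,"rx":0,"ry":0,"rz":0.185},
    {"tx":-0.592,"ty":-0.02,"tz":0.15,"rx":0,"ry":0,"rz":0.185},
    {"tx":-0.592,"ty":-0.02,"tz":0.35,"rx":0,"ry":0,"rz":0.185},
    {"tx":-0.592,"ty":-0.02,"tz":0.55,"rx":0,"ry":0,"rz":0.185},
    {"tx":-0.592,"ty":-0.02,"tz":0.65,"rx":0,"ry":0,"rz":0.185},
    {"tx":-0.592,"ty":-0.02,"tz":0.65,"rx":0,"ry":0,"rz":0.185},
    {"tx":-0.592,"ty":-0.02,"tz":0.65,"rx":0,"ry":0,"rz":0.185},
  ],
)

```text
clock: 19.5
tcp_pos: [0.6078, 0.05, 0.0909]
orientation: [2.388, 2.04, 0.002]
contact_force: [-0.2, 0.4, 0.0]
opening: 0.0943
gripper_force: 0.0
```

Emit:
play_rows(
  commands=[
    {"tx":0,"ty":0,"tz":0,"rx":0,"ry":0,"rz":0},
    {"tx":0,"ty":0,"tz":0,"rx":0,"ry":0,"rz":0},
    {"tx":0,"ty":0,"tz":0,"rx":0,"ry":0,"rz":0},
    {"tx":0,"ty":0,"tz":0,"rx":0,"ry":0,"rz":0},
    {"tx":0,"ty":0,"tz":0,"rx":0,"ry":0,"rz":0},
    {"tx":0,"ty":0,"tz":0,"rx":0,"ry":0,"rz":0},
  ],
  fingers=1,
)

```text
clock: 20.25
tcp_pos: [0.6071, 0.0495, 0.0898]
orientation: [2.389, 2.04, 0.0]
contact_force: [0.5, -0.3, 2.1]
opening: 0.0533
gripper_force: 20.0
```

Emit:
play_rows(
  commands=[
    {"tx":0,"ty":0,"tz":-0.1,"rx":0,"ry":0,"rz":0},
    {"tx":0,"ty":0,"tz":-0.25,"rx":0,"ry":0,"rz":0},
    {"tx":0,"ty":0,"tz":-0.4,"rx":0,"ry":0,"rz":0},
    {"tx":0,"ty":0,"tz":-0.55,"rx":0,"ry":0,"rz":0},
    {"tx":0.1,"ty":0,"tz":-0.65,"rx":0,"ry":0,"rz":0},
    {"tx":0.25,"ty":0,"tz":-0.65,"rx":0,"ry":0,"rz":0},
    {"tx":0.4,"ty":0,"tz":-0.65,"rx":0,"ry":0,"rz":0},
    {"tx":0.55,"ty":0,"tz":-0.65,"rx":0,"ry":0,"rz":0},
    {"tx":0.7,"ty":0,"tz":-0.65,"rx":0,"ry":0,"rz":0},
    {"tx":0.7,"ty":0,"tz":-0.65,"rx":0,"ry":0,"rz":0},
    {"tx":0.7,"ty":0,"tz":-0.65,"rx":0,"ry":0,"rz":0},
  ],
)

```text
clock: 21.62
tcp_pos: [0.6288, 0.187, 0.2204]
orientation: [2.389, 2.039, -0.0]
contact_force: [0.9, 0.1, -0.9]
opening: 0.0534
gripper_force: 20.0
```

```bash
python3 - <<'E'
from h import *
plan(.545,.337,.22,-3.5)
E
```

```text
t=21.6 pos [0.6288 0.187  0.2204] yaw -9.0 tilt [ 0.0002 -0.0004] F [ 0.9  0.1 -0.9] open 0.053
-> tx 0.675 ty -0.532 tz 0.002  rz -0.185 q7 -0.31
```

Emit:
play_rows(
  commands=[
    {"tx":0.17,"ty":-0.13,"tz":0,"rx":0,"ry":0,"rz":-0.1},
    {"tx":0.34,"ty":-0.27,"tz":0,"rx":0,"ry":0,"rz":-0.185},
    {"tx":0.51,"ty":-0.4,"tz":0,"rx":0,"ry":0,"rz":-0.185},
    {"tx":0.675,"ty":-0.53,"tz":0,"rx":0,"ry":0,"rz":-0.185},
    {"tx":0.675,"ty":-0.53,"tz":0,"rx":0,"ry":0,"rz":-0.185},
    {"tx":0.675,"ty":-0.53,"tz":0.2,"rx":0,"ry":0,"rz":-0.185},
    {"tx":0.675,"ty":-0.53,"tz":0.4,"rx":0,"ry":0,"rz":-0.185},
    {"tx":0.675,"ty":-0.53,"tz":0.6,"rx":0,"ry":0,"rz":-0.185},
    {"tx":0.675,"ty":-0.53,"tz":0.74,"rx":0,"ry":0,"rz":-0.185},
    {"tx":0.675,"ty":-0.53,"tz":0.79,"rx":0,"ry":0,"rz":-0.185},
    {"tx":0.675,"ty":-0.53,"tz":0.82,"rx":0,"ry":0,"rz":-0.185},
    {"tx":0.675,"ty":-0.53,"tz":0.82,"rx":0,"ry":0,"rz":-0.185},
  ],
)

```text
clock: 23.12
tcp_pos: [0.5458, 0.3376, 0.0564]
orientation: [2.288, 2.153, 0.001]
contact_force: [-0.9, 0.3, -1.0]
opening: 0.0532
gripper_force: 20.0
```

Emit:
play_rows(
  commands=[
    {"tx":0,"ty":0,"tz":0,"rx":0,"ry":0,"rz":0},
    {"tx":0,"ty":0,"tz":0,"rx":0,"ry":0,"rz":0},
    {"tx":0,"ty":0,"tz":0,"rx":0,"ry":0,"rz":0},
  ],
  fingers=-0.4,
)

```text
clock: 23.5
tcp_pos: [0.5455, 0.3379, 0.0561]
orientation: [-2.287, -2.153, -0.001]
contact_force: [0.4, -0.2, 0.3]
opening: 0.0656
gripper_force: 0.0
```

Emit:
play_rows(
  commands=[
    {"tx":0,"ty":0,"tz":-0.2,"rx":0,"ry":0,"rz":0},
    {"tx":0,"ty":0,"tz":-0.5,"rx":0,"ry":0,"rz":0},
    {"tx":0,"ty":0,"tz":-0.8,"rx":0,"ry":0,"rz":0},
    {"tx":-0.3,"ty":0,"tz":-0.82,"rx":0,"ry":0,"rz":0},
    {"tx":-0.6,"ty":0,"tz":-0.82,"rx":0,"ry":0,"rz":0},
    {"tx":-0.9,"ty":0,"tz":-0.82,"rx":0,"ry":0,"rz":0},
    {"tx":-0.9,"ty":0,"tz":-0.82,"rx":0,"ry":0,"rz":0},
    {"tx":-0.9,"ty":0,"tz":-0.82,"rx":0,"ry":0,"rz":0},
  ],
)

```text
clock: 24.5
tcp_pos: [0.5346, 0.1587, 0.22]
orientation: [-2.287, -2.153, -0.001]
contact_force: [0.1, 1.2, 0.6]
opening: 0.0659
gripper_force: 0.0
```

```bash
python3 - <<'E'
from h import *
track(['blue','terra','amber'])
plan(.472,.016,.2,-9)
im=shot('scene','s4')
E
```

```text
scene blue score 0.50 [0.5517 0.041 ]
scene terra score 0.85 [ 0.4455 -0.1515]
scene amber score 0.98 [ 0.4378 -0.319 ]
top blue score 0.92 [0.4729 0.0162]
top terra score 0.88 [ 0.4469 -0.1502]
top amber score 1.00 [ 0.4378 -0.319 ]
t=24.6 pos [0.5344 0.1595 0.2196] yaw -3.4 tilt [-0.0001  0.    ] F [-0.7  0.8  0.1] open 0.066
-> tx -0.735 ty -0.270 tz 0.098  rz 0.188 q7 -0.29
```

View pics/s4.png

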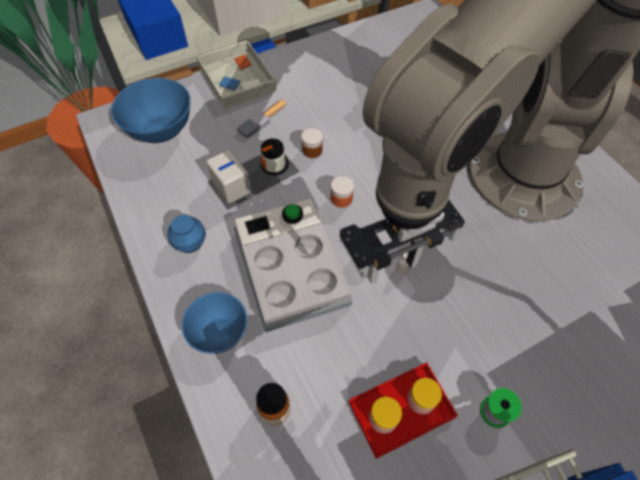

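Both spent pots stand in the tray at (386,414) and (425,395), the shaker is empty, the jar stands on its pad, and the pots are unmoved. Next the blue pot.

Emit:
play_rows(
  commands=[
    {"tx":-0.25,"ty":-0.09,"tz":0,"rx":0,"ry":0,"rz":0.1},
    {"tx":-0.5,"ty":-0.18,"tz":0,"rx":0,"ry":0,"rz":0.188},
    {"tx":-0.735,"ty":-0.27,"tz":0.05,"rx":0,"ry":0,"rz":0.188},
    {"tx":-0.735,"ty":-0.27,"tz":0.1,"rx":0,"ry":0,"rz":0.188},
    {"tx":-0.735,"ty":-0.27,"tz":0.2,"rx":0,"ry":0,"rz":0.188},
    {"tx":-0.735,"ty":-0.27,"tz":0.4,"rx":0,"ry":0,"rz":0.188},
    {"tx":-0.735,"ty":-0.27,"tz":0.4,"rx":0,"ry":0,"rz":0.188},
  ],
  fingers=-0.75,
)

```text
clock: 25.52
tcp_pos: [0.4705, 0.0152, 0.1378]
orientation: [-2.389, -2.039, 0.008]
contact_force: [0.2, -0.7, 0.2]
opening: 0.082
gripper_force: 0.0
```

```bash
python3 - <<'E'
from h import *
track(['blue'])
plan(.4725,.0162,.049,-9)
E
```

```text
scene blue score 0.91 [0.4711 0.0154]
top blue score 0.41 [0.4301 0.0722]
t=25.6 pos [0.4721 0.0151 0.1402] yaw -9.1 tilt [-0.0005 -0.001 ] F [ 0.2 -0.3  0.4] open 0.082
-> tx 0.006 ty 0.001 tz 0.456  rz -0.002 q7 -0.13
```

Emit:
play_rows(
  commands=[
    {"tx":0,"ty":0,"tz":0.15,"rx":0,"ry":0,"rz":0},
    {"tx":0,"ty":0,"tz":0.3,"rx":0,"ry":0,"rz":0},
    {"tx":0,"ty":0,"tz":0.455,"rx":0,"ry":0,"rz":0},
    {"tx":0,"ty":0,"tz":0.455,"rx":0,"ry":0,"rz":0},
    {"tx":0,"ty":0,"tz":0.455,"rx":0,"ry":0,"rz":0},
  ],
)

```text
clock: 26.25
tcp_pos: [0.4728, 0.0148, 0.0502]
orientation: [2.39, 2.038, 0.002]
contact_force: [-0.0, 1.0, -0.1]
opening: 0.0822
gripper_force: 0.0
```

Emit:
play_rows(
  commands=[
    {"tx":0,"ty":0,"tz":0,"rx":0,"ry":0,"rz":0},
    {"tx":0,"ty":0,"tz":0,"rx":0,"ry":0,"rz":0},
    {"tx":0,"ty":0,"tz":0,"rx":0,"ry":0,"rz":0},
    {"tx":0,"ty":0,"tz":0,"rx":0,"ry":0,"rz":0},
    {"tx":0,"ty":0,"tz":0,"rx":0,"ry":0,"rz":0},
  ],
  fingers=1,
)

```text
clock: 26.88
tcp_pos: [0.4721, 0.0147, 0.049]
orientation: [2.391, 2.038, 0.001]
contact_force: [0.1, 0.7, 7.6]
opening: 0.053
gripper_force: 20.0
```

Emit:
play_rows(
  commands=[
    {"tx":0,"ty":0,"tz":-0.1,"rx":0,"ry":0,"rz":0},
    {"tx":0,"ty":0,"tz":-0.25,"rx":0,"ry":0,"rz":0},
    {"tx":0,"ty":0,"tz":-0.4,"rx":0,"ry":0,"rz":0},
    {"tx":0,"ty":0,"tz":-0.5,"rx":0,"ry":0,"rz":0},
    {"tx":0.05,"ty":0.3,"tz":-0.5,"rx":0,"ry":0,"rz":0},
    {"tx":0.15,"ty":0.6,"tz":-0.5,"rx":0,"ry":0,"rz":0},
    {"tx":0.15,"ty":0.6,"tz":-0.5,"rx":0,"ry":0,"rz":0},
    {"tx":0.15,"ty":0.6,"tz":-0.5,"rx":0,"ry":0,"rz":0},
  ],
)

```text
clock: 27.88
tcp_pos: [0.5941, 0.0246, 0.148]
orientation: [-2.391, -2.037, 0.003]
contact_force: [-0.0, -0.4, -1.4]
opening: 0.0533
gripper_force: 20.0
```

```bash
python3 - <<'E'
from h import *
plan(.607,.0503,.12,-9)
E
```

```text
t=27.9 pos [0.5941 0.0246 0.148 ] yaw -9.1 tilt [-0.0017 -0.001 ] F [-0.  -0.4 -1.4] open 0.053
-> tx 0.138 ty 0.044 tz 0.140  rz -0.005 q7 0.00
```

Emit:
play_rows(
  commands=[
    {"tx":0.06,"ty":0.02,"tz":0,"rx":0,"ry":0,"rz":0},
    {"tx":0.132,"ty":0.044,"tz":0.07,"rx":0,"ry":0,"rz":0},
    {"tx":0.132,"ty":0.044,"tz":0.14,"rx":0,"ry":0,"rz":0},
    {"tx":0.132,"ty":0.044,"tz":0.14,"rx":0,"ry":0,"rz":0},
    {"tx":0.132,"ty":0.044,"tz":0.14,"rx":0,"ry":0,"rz":0},
  ],
)

```text
clock: 28.5
tcp_pos: [0.6076, 0.0493, 0.1207]
orientation: [2.391, 2.037, -0.001]
contact_force: [0.0, 0.6, -1.8]
opening: 0.0528
gripper_force: 20.0
```

```bash
python3 - <<'E'
from h import *
plan(.607,.0492,.0895,-9)
E
```

```text
t=28.5 pos [0.6076 0.0493 0.1207] yaw -9.1 tilt [-0.0003 -0.0004] F [ 0.   0.6 -1.8] open 0.053
-> tx -0.001 ty -0.003 tz 0.156  rz -0.005 q7 -0.01
```

Well aligned; lower into the pocket.

Emit:
play_rows(
  commands=[
    {"tx":0,"ty":0,"tz":0.04,"rx":0,"ry":0,"rz":0},
    {"tx":0,"ty":0,"tz":0.07,"rx":0,"ry":0,"rz":0},
    {"tx":0,"ty":0,"tz":0.1,"rx":0,"ry":0,"rz":0},
    {"tx":0,"ty":0,"tz":0.13,"rx":0,"ry":0,"rz":0},
    {"tx":0,"ty":0,"tz":0.15,"rx":0,"ry":0,"rz":0},
    {"tx":0,"ty":0,"tz":0.15,"rx":0,"ry":0,"rz":0},
    {"tx":0,"ty":0,"tz":0.15,"rx":0,"ry":0,"rz":0},
  ],
)

```text
clock: 29.38
tcp_pos: [0.6079, 0.0498, 0.0908]
orientation: [2.391, 2.038, 0.0]
contact_force: [-0.6, -0.1, -1.8]
opening: 0.0531
gripper_force: 20.0
```

Emit:
play_rows(
  commands=[
    {"tx":0,"ty":0,"tz":0,"rx":0,"ry":0,"rz":0},
    {"tx":0,"ty":0,"tz":0,"rx":0,"ry":0,"rz":0},
    {"tx":0,"ty":0,"tz":0,"rx":0,"ry":0,"rz":0},
  ],
  fingers=-0.5,
)

```text
clock: 29.75
tcp_pos: [0.6079, 0.0499, 0.0908]
orientation: [2.391, 2.038, 0.0]
contact_force: [-0.5, -0.1, -0.3]
opening: 0.07
gripper_force: 0.0
```

Emit:
play_rows(
  commands=[
    {"tx":0,"ty":0,"tz":-0.2,"rx":0,"ry":0,"rz":0},
    {"tx":0,"ty":0,"tz":-0.4,"rx":0,"ry":0,"rz":0},
    {"tx":-0.2,"ty":-0.25,"tz":-0.5,"rx":0,"ry":0,"rz":0},
    {"tx":-0.45,"ty":-0.5,"tz":-0.5,"rx":0,"ry":0,"rz":0},
    {"tx":-0.7,"ty":-0.6,"tz":-0.5,"rx":0,"ry":0,"rz":0},
    {"tx":-0.9,"ty":-0.65,"tz":-0.5,"rx":0,"ry":0,"rz":0},
    {"tx":-0.9,"ty":-0.65,"tz":-0.5,"rx":0,"ry":0,"rz":0},
    {"tx":-0.9,"ty":-0.65,"tz":-0.5,"rx":0,"ry":0,"rz":0},
  ],
)

```text
clock: 30.75
tcp_pos: [0.4514, -0.1068, 0.1909]
orientation: [2.391, 2.038, 0.001]
contact_force: [0.6, 0.6, -0.8]
opening: 0.0705
gripper_force: 0.0
```

```bash
python3 - <<'E'
from h import *
track(['terra','amber'])
plan(.4465,-.150,.14,-9)
shot('top','t5')
E
```

```text
scene terra score 0.85 [ 0.4455 -0.1515]
scene amber score 0.51 [ 0.4437 -0.3117]
top terra score 0.22 [ 0.3764 -0.0822]
top amber score 0.79 [ 0.4378 -0.319 ]
t=30.9 pos [ 0.4515 -0.1064  0.1907] yaw -9.0 tilt [-0.0001 -0.0004] F [-0.2  0.  -0.3] open 0.071
-> tx -0.219 ty 0.010 tz 0.253  rz -0.001 q7 0.05
```

Emit:
play_rows(
  commands=[
    {"tx":-0.11,"ty":0.01,"tz":0,"rx":0,"ry":0,"rz":0},
    {"tx":-0.22,"ty":0.01,"tz":0,"rx":0,"ry":0,"rz":0},
    {"tx":-0.22,"ty":0.01,"tz":0,"rx":0,"ry":0,"rz":0},
    {"tx":-0.22,"ty":0.01,"tz":0.25,"rx":0,"ry":0,"rz":0},
    {"tx":-0.22,"ty":0.01,"tz":0.25,"rx":0,"ry":0,"rz":0},
    {"tx":-0.22,"ty":0.01,"tz":0.25,"rx":0,"ry":0,"rz":0},
  ],
  fingers=-0.75,
)

```text
clock: 31.65
tcp_pos: [0.4463, -0.1509, 0.1417]
orientation: [2.39, 2.038, -0.001]
contact_force: [-0.1, 0.2, 0.0]
opening: 0.0819
gripper_force: 0.0
```

```bash
python3 - <<'E'
from h import *
track(['terra'])
plan(.4463,-.1505,.049,-9)
E
```

```text
scene terra score 0.85 [ 0.4455 -0.1515]
top terra score 0.30 [ 0.5249 -0.2266]
t=31.8 pos [ 0.4469 -0.1509  0.1421] yaw -9.1 tilt [0.0018 0.0003] F [-0.6  1.  -0.1] open 0.082
-> tx 0.001 ty -0.004 tz 0.465  rz -0.003 q7 0.28
```

Emit:
play_rows(
  commands=[
    {"tx":0,"ty":0,"tz":0.15,"rx":0,"ry":0,"rz":0},
    {"tx":0,"ty":0,"tz":0.3,"rx":0,"ry":0,"rz":0},
    {"tx":0,"ty":0,"tz":0.465,"rx":0,"ry":0,"rz":0},
    {"tx":0,"ty":0,"tz":0.465,"rx":0,"ry":0,"rz":0},
    {"tx":0,"ty":0,"tz":0.465,"rx":0,"ry":0,"rz":0},
  ],
)

```text
clock: 32.38
tcp_pos: [0.4468, -0.1512, 0.0492]
orientation: [2.39, 2.037, 0.002]
contact_force: [-0.3, -0.2, 0.8]
opening: 0.0819
gripper_force: 0.0
```

Emit:
play_rows(
  commands=[
    {"tx":0,"ty":0,"tz":0,"rx":0,"ry":0,"rz":0},
    {"tx":0,"ty":0,"tz":0,"rx":0,"ry":0,"rz":0},
    {"tx":0,"ty":0,"tz":0,"rx":0,"ry":0,"rz":0},
    {"tx":0,"ty":0,"tz":0,"rx":0,"ry":0,"rz":0},
    {"tx":0,"ty":0,"tz":0,"rx":0,"ry":0,"rz":0},
  ],
  fingers=1,
)

```text
clock: 33.0
tcp_pos: [0.4462, -0.151, 0.048]
orientation: [2.391, 2.038, 0.001]
contact_force: [-0.9, 1.5, 8.1]
opening: 0.053
gripper_force: 20.0
```

Emit:
play_rows(
  commands=[
    {"tx":0,"ty":0,"tz":-0.1,"rx":0,"ry":0,"rz":0},
    {"tx":0,"ty":0,"tz":-0.25,"rx":0,"ry":0,"rz":0},
    {"tx":0,"ty":0,"tz":-0.4,"rx":0,"ry":0,"rz":0},
    {"tx":0.15,"ty":0.1,"tz":-0.5,"rx":0,"ry":0,"rz":0},
    {"tx":0.35,"ty":0.25,"tz":-0.55,"rx":0,"ry":0,"rz":0},
    {"tx":0.5,"ty":0.4,"tz":-0.55,"rx":0,"ry":0,"rz":0},
    {"tx":0.65,"ty":0.6,"tz":-0.55,"rx":0,"ry":0,"rz":0},
    {"tx":0.65,"ty":0.6,"tz":-0.55,"rx":0,"ry":0,"rz":0},
    {"tx":0.65,"ty":0.6,"tz":-0.55,"rx":0,"ry":0,"rz":0},
  ],
)

```text
clock: 34.12
tcp_pos: [0.5843, -0.0423, 0.1572]
orientation: [-2.391, -2.037, 0.002]
contact_force: [-0.0, -0.5, -1.6]
opening: 0.0534
gripper_force: 20.0
```

```bash
python3 - <<'E'
from h import *
plan(.5932,-.0366,.122,-9)
E
```

```text
t=34.1 pos [ 0.5843 -0.0423  0.1572] yaw -9.1 tilt [-0.0013 -0.0007] F [-0.  -0.5 -1.6] open 0.053
-> tx 0.035 ty 0.040 tz 0.176  rz -0.005 q7 0.15
```

Emit:
play_rows(
  commands=[
    {"tx":0.035,"ty":0.04,"tz":0,"rx":0,"ry":0,"rz":0},
    {"tx":0.035,"ty":0.04,"tz":0.08,"rx":0,"ry":0,"rz":0},
    {"tx":0.035,"ty":0.04,"tz":0.17,"rx":0,"ry":0,"rz":0},
    {"tx":0.035,"ty":0.04,"tz":0.17,"rx":0,"ry":0,"rz":0},
    {"tx":0.035,"ty":0.04,"tz":0.17,"rx":0,"ry":0,"rz":0},
  ],
)

```text
clock: 34.75
tcp_pos: [0.5939, -0.0364, 0.1236]
orientation: [-2.391, -2.038, 0.001]
contact_force: [0.1, -0.4, -1.6]
opening: 0.0532
gripper_force: 20.0
```

```bash
python3 - <<'E'
from h import *
plan(.5932,-.0366,.0895,-9)
E
```

```text
t=34.8 pos [ 0.5939 -0.0364  0.1236] yaw -9.1 tilt [-0.0004 -0.0003] F [ 0.1 -0.4 -1.6] open 0.053
-> tx -0.001 ty -0.003 tz 0.171  rz -0.004 q7 0.18
```

Emit:
play_rows(
  commands=[
    {"tx":0,"ty":0,"tz":0.04,"rx":0,"ry":0,"rz":0},
    {"tx":0,"ty":0,"tz":0.08,"rx":0,"ry":0,"rz":0},
    {"tx":0,"ty":0,"tz":0.11,"rx":0,"ry":0,"rz":0},
    {"tx":0,"ty":0,"tz":0.14,"rx":0,"ry":0,"rz":0},
    {"tx":0,"ty":0,"tz":0.17,"rx":0,"ry":0,"rz":0},
    {"tx":0,"ty":0,"tz":0.17,"rx":0,"ry":0,"rz":0},
    {"tx":0,"ty":0,"tz":0.17,"rx":0,"ry":0,"rz":0},
  ],
)

```text
clock: 35.62
tcp_pos: [0.5941, -0.0361, 0.0898]
orientation: [2.391, 2.038, 0.0]
contact_force: [0.0, -1.2, -2.3]
opening: 0.0531
gripper_force: 20.0
```

Emit:
play_rows(
  commands=[
    {"tx":0,"ty":0,"tz":0,"rx":0,"ry":0,"rz":0},
    {"tx":0,"ty":0,"tz":0,"rx":0,"ry":0,"rz":0},
    {"tx":0,"ty":0,"tz":0,"rx":0,"ry":0,"rz":0},
  ],
  fingers=-0.5,
)

```text
clock: 36.0
tcp_pos: [0.5941, -0.036, 0.0898]
orientation: [2.391, 2.038, 0.0]
contact_force: [0.5, -0.4, 0.3]
opening: 0.0706
gripper_force: 0.0
```

Emit:
play_rows(
  commands=[
    {"tx":0,"ty":0,"tz":-0.2,"rx":0,"ry":0,"rz":0},
    {"tx":0,"ty":0,"tz":-0.4,"rx":0,"ry":0,"rz":0},
    {"tx":-0.2,"ty":-0.2,"tz":-0.6,"rx":0,"ry":0,"rz":0},
    {"tx":-0.45,"ty":-0.4,"tz":-0.6,"rx":0,"ry":0,"rz":0},
    {"tx":-0.7,"ty":-0.5,"tz":-0.6,"rx":0,"ry":0,"rz":0},
    {"tx":-0.9,"ty":-0.5,"tz":-0.6,"rx":0,"ry":0,"rz":0},
    {"tx":-0.9,"ty":-0.5,"tz":-0.6,"rx":0,"ry":0,"rz":0},
    {"tx":-0.9,"ty":-0.5,"tz":-0.6,"rx":0,"ry":0,"rz":0},
  ],
)

```text
clock: 37.0
tcp_pos: [0.4669, -0.1976, 0.2097]
orientation: [-2.391, -2.038, -0.0]
contact_force: [0.3, 0.9, 0.3]
opening: 0.0705
gripper_force: 0.0
```

```bash
python3 - <<'E'
from h import *
track(['amber'])
plan(.4378,-.319,.14,-9)
s=shot('scene','s6');t=shot('top','t6')
z=lambda im,x,y,w,h,f:cv2.resize(im[y:y+h,x:x+w],None,fx=f,fy=f,interpolation=cv2.INTER_CUBIC)
cv2.imwrite('pics/c6.png',np.hstack([z(s,205,110,160,200,2.5),z(t,270,180,160,200,2.5)])[:,:,::-1])
E
```

```text
scene amber score 0.93 [ 0.4386 -0.3175]
top amber score 0.44 [ 0.4363 -0.3241]
t=37.1 pos [ 0.4671 -0.197   0.2096] yaw -9.0 tilt [-0.0003  0.0001] F [-0.1  0.6  0. ] open 0.071
-> tx -0.626 ty -0.049 tz 0.348  rz -0.001 q7 0.34
```

View pics/c6.png

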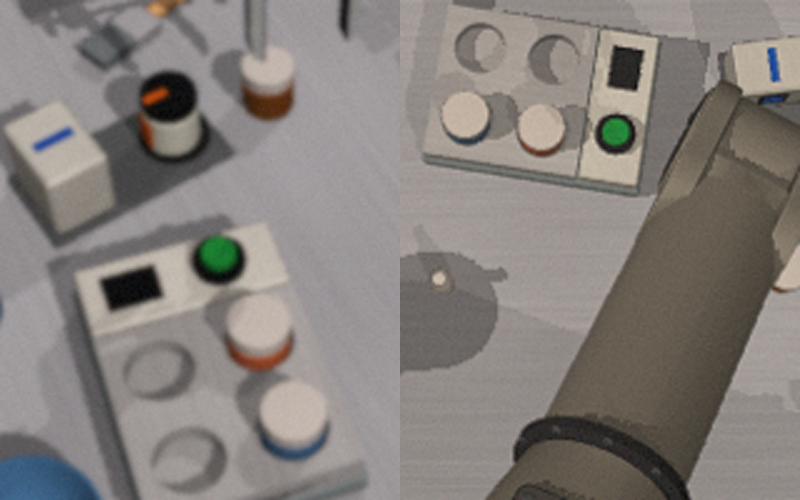

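Blue and terracotta pots are seated in the near pockets (top crop 466,117 and 541,130). The jar is still on the pad and the amber pot is unmoved. Next the amber pot.

Emit:
play_rows(
  commands=[
    {"tx":-0.2,"ty":-0.02,"tz":0,"rx":0,"ry":0,"rz":0},
    {"tx":-0.4,"ty":-0.04,"tz":0,"rx":0,"ry":0,"rz":0},
    {"tx":-0.626,"ty":-0.049,"tz":0,"rx":0,"ry":0,"rz":0},
    {"tx":-0.626,"ty":-0.049,"tz":0,"rx":0,"ry":0,"rz":0},
    {"tx":-0.626,"ty":-0.049,"tz":0.2,"rx":0,"ry":0,"rz":0},
    {"tx":-0.626,"ty":-0.049,"tz":0.35,"rx":0,"ry":0,"rz":0},
    {"tx":-0.626,"ty":-0.049,"tz":0.35,"rx":0,"ry":0,"rz":0},
    {"tx":-0.626,"ty":-0.049,"tz":0.35,"rx":0,"ry":0,"rz":0},
  ],
  fingers=-0.75,
)

```text
clock: 38.2
tcp_pos: [0.4379, -0.3199, 0.1407]
orientation: [2.39, 2.038, 0.0]
contact_force: [1.1, 0.0, -0.1]
opening: 0.0821
gripper_force: 0.0
```

```bash
python3 - <<'E'
from h import *
track(['amber'])
plan(.438,-.3188,.049,-9)
E
```

```text
scene amber score 0.98 [ 0.4378 -0.319 ]
top amber score 0.34 [ 0.5165 -0.242 ]
t=38.3 pos [ 0.4381 -0.3201  0.1409] yaw -9.1 tilt [ 0.0016 -0.0005] F [ 0.9 -0.7  0.8] open 0.082
-> tx 0.006 ty -0.002 tz 0.460  rz -0.002 q7 0.74
```

Emit:
play_rows(
  commands=[
    {"tx":0.005,"ty":0,"tz":0.15,"rx":0,"ry":0,"rz":0},
    {"tx":0.005,"ty":0,"tz":0.3,"rx":0,"ry":0,"rz":0},
    {"tx":0.005,"ty":0,"tz":0.46,"rx":0,"ry":0,"rz":0},
    {"tx":0.005,"ty":0,"tz":0.46,"rx":0,"ry":0,"rz":0},
    {"tx":0.005,"ty":0,"tz":0.46,"rx":0,"ry":0,"rz":0},
  ],
)

```text
clock: 38.92
tcp_pos: [0.4381, -0.3196, 0.0491]
orientation: [2.39, 2.037, 0.001]
contact_force: [-0.2, -0.1, -0.5]
opening: 0.0821
gripper_force: 0.0
```

Emit:
play_rows(
  commands=[
    {"tx":0,"ty":0,"tz":0,"rx":0,"ry":0,"rz":0},
    {"tx":0,"ty":0,"tz":0,"rx":0,"ry":0,"rz":0},
    {"tx":0,"ty":0,"tz":0,"rx":0,"ry":0,"rz":0},
    {"tx":0,"ty":0,"tz":0,"rx":0,"ry":0,"rz":0},
    {"tx":0,"ty":0,"tz":0,"rx":0,"ry":0,"rz":0},
  ],
  fingers=1,
)

```text
clock: 39.55
tcp_pos: [0.4376, -0.319, 0.048]
orientation: [2.391, 2.038, 0.0]
contact_force: [-1.0, 1.4, 6.6]
opening: 0.053
gripper_force: 20.0
```

Emit:
play_rows(
  commands=[
    {"tx":0,"ty":0,"tz":-0.1,"rx":0,"ry":0,"rz":0},
    {"tx":0,"ty":0,"tz":-0.25,"rx":0,"ry":0,"rz":0},
    {"tx":0,"ty":0,"tz":-0.45,"rx":0,"ry":0,"rz":0},
    {"tx":0,"ty":0,"tz":-0.7,"rx":0,"ry":0,"rz":0},
    {"tx":0.2,"ty":0,"tz":-0.8,"rx":0,"ry":0,"rz":0},
    {"tx":0.4,"ty":0,"tz":-0.8,"rx":0,"ry":0,"rz":0},
    {"tx":0.6,"ty":0.2,"tz":-0.8,"rx":0,"ry":0,"rz":0},
    {"tx":0.8,"ty":0.4,"tz":-0.8,"rx":0,"ry":0,"rz":0},
    {"tx":1,"ty":0.6,"tz":-0.8,"rx":0,"ry":0,"rz":0},
    {"tx":1,"ty":0.6,"tz":-0.8,"rx":0,"ry":0,"rz":0},
    {"tx":1,"ty":0.6,"tz":-0.8,"rx":0,"ry":0,"rz":0},
  ],
)

```text
clock: 40.92
tcp_pos: [0.5871, -0.1411, 0.2083]
orientation: [2.391, 2.037, -0.001]
contact_force: [0.1, -0.1, -2.1]
opening: 0.0533
gripper_force: 20.0
```

```bash
python3 - <<'E'
from h import *
plan(.6938,.0366,.2,-9)
E
```

```text
t=40.9 pos [ 0.5871 -0.1411  0.2083] yaw -9.1 tilt [-0.0003 -0.0008] F [ 0.1 -0.1 -2.1] open 0.053
-> tx 0.962 ty 0.386 tz 0.041  rz -0.005 q7 0.32
```

Emit:
play_rows(
  commands=[
    {"tx":0.2,"ty":0.08,"tz":0,"rx":0,"ry":0,"rz":0},
    {"tx":0.4,"ty":0.16,"tz":0,"rx":0,"ry":0,"rz":0},
    {"tx":0.6,"ty":0.24,"tz":0,"rx":0,"ry":0,"rz":0},
    {"tx":0.8,"ty":0.32,"tz":0,"rx":0,"ry":0,"rz":0},
    {"tx":0.962,"ty":0.386,"tz":0,"rx":0,"ry":0,"rz":0},
    {"tx":0.962,"ty":0.386,"tz":0,"rx":0,"ry":0,"rz":0},
    {"tx":0.962,"ty":0.386,"tz":0.2,"rx":0,"ry":0,"rz":0},
    {"tx":0.962,"ty":0.386,"tz":0.4,"rx":0,"ry":0,"rz":0},
    {"tx":0.962,"ty":0.386,"tz":0.4,"rx":0,"ry":0,"rz":0},
    {"tx":0.962,"ty":0.386,"tz":0.4,"rx":0,"ry":0,"rz":0},
    {"tx":0.962,"ty":0.386,"tz":0.4,"rx":0,"ry":0,"rz":0},
  ],
)

```text
clock: 42.3
tcp_pos: [0.6951, 0.0367, 0.1298]
orientation: [2.39, 2.037, 0.003]
contact_force: [0.1, 0.2, -1.2]
opening: 0.0534
gripper_force: 20.0
```

```bash
python3 - <<'E'
from h import *
plan(.6938,.0366,.0895,-9)
E
```

```text
t=42.3 pos [0.6951 0.0367 0.1298] yaw -9.1 tilt [0.0025 0.0003] F [ 0.1  0.2 -1.2] open 0.053
-> tx -0.002 ty -0.007 tz 0.201  rz -0.004 q7 0.11
```

Emit:
play_rows(
  commands=[
    {"tx":0,"ty":-0.005,"tz":0.05,"rx":0,"ry":0,"rz":0},
    {"tx":0,"ty":-0.005,"tz":0.09,"rx":0,"ry":0,"rz":0},
    {"tx":0,"ty":-0.005,"tz":0.13,"rx":0,"ry":0,"rz":0},
    {"tx":0,"ty":-0.005,"tz":0.165,"rx":0,"ry":0,"rz":0},
    {"tx":0,"ty":-0.005,"tz":0.2,"rx":0,"ry":0,"rz":0},
    {"tx":0,"ty":-0.005,"tz":0.2,"rx":0,"ry":0,"rz":0},
    {"tx":0,"ty":-0.005,"tz":0.2,"rx":0,"ry":0,"rz":0},
  ],
)

```text
clock: 43.18
tcp_pos: [0.6933, 0.0373, 0.0875]
orientation: [-2.391, -2.038, 0.0]
contact_force: [-1.3, 0.6, -1.2]
opening: 0.0535
gripper_force: 20.0
```

Emit:
play_rows(
  commands=[
    {"tx":0,"ty":0,"tz":0,"rx":0,"ry":0,"rz":0},
    {"tx":0,"ty":0,"tz":0,"rx":0,"ry":0,"rz":0},
    {"tx":0,"ty":0,"tz":0,"rx":0,"ry":0,"rz":0},
  ],
  fingers=-0.5,
)

```text
clock: 43.55
tcp_pos: [0.6934, 0.0374, 0.0878]
orientation: [2.391, 2.038, 0.0]
contact_force: [0.4, 0.8, -0.1]
opening: 0.0702
gripper_force: 0.0
```

Emit:
play_rows(
  commands=[
    {"tx":0,"ty":0,"tz":-0.2,"rx":0,"ry":0,"rz":0},
    {"tx":0,"ty":0,"tz":-0.4,"rx":0,"ry":0,"rz":0},
    {"tx":0.2,"ty":0,"tz":-0.6,"rx":0,"ry":0,"rz":0},
    {"tx":0.5,"ty":0,"tz":-0.6,"rx":0,"ry":0,"rz":0},
    {"tx":0.8,"ty":0,"tz":-0.6,"rx":0,"ry":0,"rz":0},
    {"tx":1,"ty":0,"tz":-0.6,"rx":0,"ry":0,"rz":0},
    {"tx":1,"ty":0,"tz":-0.6,"rx":0,"ry":0,"rz":0},
    {"tx":1,"ty":0,"tz":-0.6,"rx":0,"ry":0,"rz":0},
  ],
)

```text
clock: 44.55
tcp_pos: [0.7249, 0.2339, 0.2076]
orientation: [2.391, 2.037, -0.001]
contact_force: [-0.6, -0.7, -0.5]
opening: 0.0708
gripper_force: 0.0
```

```bash
python3 - <<'E'
from h import *
plan(.5897,-.1197,.14,-9)
s=shot('scene','s7');t=shot('top','t7')
z=lambda im,x,y,w,h,f:cv2.resize(im[y:y+h,x:x+w],None,fx=f,fy=f,interpolation=cv2.INTER_CUBIC)
cv2.imwrite('pics/c7.png',np.hstack([z(s,205,110,160,200,2.5),z(t,275,180,160,200,2.5)])[:,:,::-1])
E
```

```text
t=44.5 pos [0.7249 0.2339 0.2076] yaw -9.1 tilt [-0.0001 -0.0008] F [-0.6 -0.7 -0.5] open 0.071
-> tx -1.853 ty -0.387 tz 0.339  rz -0.005 q7 -0.19
```

View pics/c7.png

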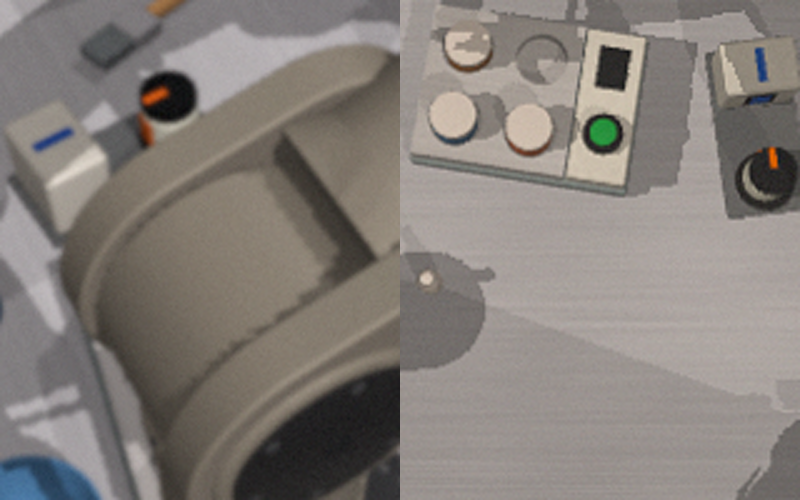

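All three pots are down in their own pockets: amber (468,48), blue (453,117), terracotta (529,130). Jar at (765,178) is still facing the reader. Now the button.

Emit:
play_rows(
  commands=[
    {"tx":-0.25,"ty":-0.05,"tz":0,"rx":0,"ry":0,"rz":0},
    {"tx":-0.5,"ty":-0.1,"tz":0,"rx":0,"ry":0,"rz":0},
    {"tx":-0.75,"ty":-0.15,"tz":0,"rx":0,"ry":0,"rz":0},
    {"tx":-0.95,"ty":-0.2,"tz":0,"rx":0,"ry":0,"rz":0},
    {"tx":-0.95,"ty":-0.2,"tz":0,"rx":0,"ry":0,"rz":0},
  ],
  fingers=1,
)

```text
clock: 45.28
tcp_pos: [0.6542, 0.0487, 0.2087]
orientation: [2.397, 2.03, 0.001]
contact_force: [0.7, 0.6, -0.1]
opening: 0.0234
gripper_force: 0.0
```

Emit:
play_rows(
  commands=[
    {"tx":-0.25,"ty":-0.05,"tz":0,"rx":0,"ry":0,"rz":0},
    {"tx":-0.5,"ty":-0.1,"tz":0,"rx":0,"ry":0,"rz":0},
    {"tx":-0.75,"ty":-0.15,"tz":0,"rx":0,"ry":0,"rz":0},
    {"tx":-0.9,"ty":-0.187,"tz":0,"rx":0,"ry":0,"rz":0},
    {"tx":-0.9,"ty":-0.187,"tz":0.2,"rx":0,"ry":0,"rz":0},
    {"tx":-0.9,"ty":-0.187,"tz":0.34,"rx":0,"ry":0,"rz":0},
    {"tx":-0.9,"ty":-0.187,"tz":0.34,"rx":0,"ry":0,"rz":0},
    {"tx":-0.9,"ty":-0.187,"tz":0.34,"rx":0,"ry":0,"rz":0},
    {"tx":-0.9,"ty":-0.187,"tz":0.34,"rx":0,"ry":0,"rz":0},
  ],
)

```text
clock: 46.4
tcp_pos: [0.5907, -0.1183, 0.1409]
orientation: [2.39, 2.037, 0.002]
contact_force: [0.3, -0.1, -1.0]
opening: 0.0005
gripper_force: 0.0
```

```bash
python3 - <<'E'
from h import *
plan(.5897,-.1197,.1025,-9)
E
```

```text
t=46.4 pos [ 0.5907 -0.1183  0.1409] yaw -9.1 tilt [0.0017 0.0001] F [ 0.3 -0.1 -1. ] open 0.000
-> tx -0.008 ty -0.004 tz 0.192  rz -0.003 q7 0.34
```

Emit:
play_rows(
  commands=[
    {"tx":-0.008,"ty":-0.004,"tz":0.08,"rx":0,"ry":0,"rz":0},
    {"tx":-0.008,"ty":-0.004,"tz":0.14,"rx":0,"ry":0,"rz":0},
    {"tx":-0.008,"ty":-0.004,"tz":0.17,"rx":0,"ry":0,"rz":0},
    {"tx":-0.008,"ty":-0.004,"tz":0.185,"rx":0,"ry":0,"rz":0},
    {"tx":-0.008,"ty":-0.004,"tz":0.185,"rx":0,"ry":0,"rz":0},
    {"tx":-0.008,"ty":-0.004,"tz":0.185,"rx":0,"ry":0,"rz":0},
  ],
)

```text
clock: 47.15
tcp_pos: [0.5891, -0.1197, 0.1029]
orientation: [2.391, 2.038, 0.0]
contact_force: [-0.2, 0.5, -0.6]
opening: 0.0002
gripper_force: 0.0
```

Emit:
play_rows(
  commands=[
    {"tx":0,"ty":0,"tz":0.006,"rx":0,"ry":0,"rz":0},
    {"tx":0,"ty":0,"tz":0.012,"rx":0,"ry":0,"rz":0},
    {"tx":0,"ty":0,"tz":0.012,"rx":0,"ry":0,"rz":0},
    {"tx":0,"ty":0,"tz":0.012,"rx":0,"ry":0,"rz":0},
  ],
)

```text
clock: 47.65
tcp_pos: [0.5889, -0.1197, 0.1003]
orientation: [2.391, 2.038, -0.0]
contact_force: [0.1, 0.3, -0.3]
opening: 0.0005
gripper_force: 0.0
```

```bash
python3 - <<'E'
from h import *
print(bot.read_state()['contact_force'],bot.nose_length)
s=shot('scene','s8');z=lambda im,x,y,w,h,f:cv2.resize(im[y:y+h,x:x+w],None,fx=f,fy=f,interpolation=cv2.INTER_CUBIC)
cv2.imwrite('pics/c8.png',z(s,215,130,160,120,5)[:,:,::-1])
print(proj('scene',[[.589,-.1197,.078],[.5897,-.1197,.087]]))
E
```

```text
[ 0.10188625  0.34625584 -0.29959378] 0.022
[[292.74941287 212.75582146]
 [292.27571473 210.49129557]]
```

View pics/c8.png

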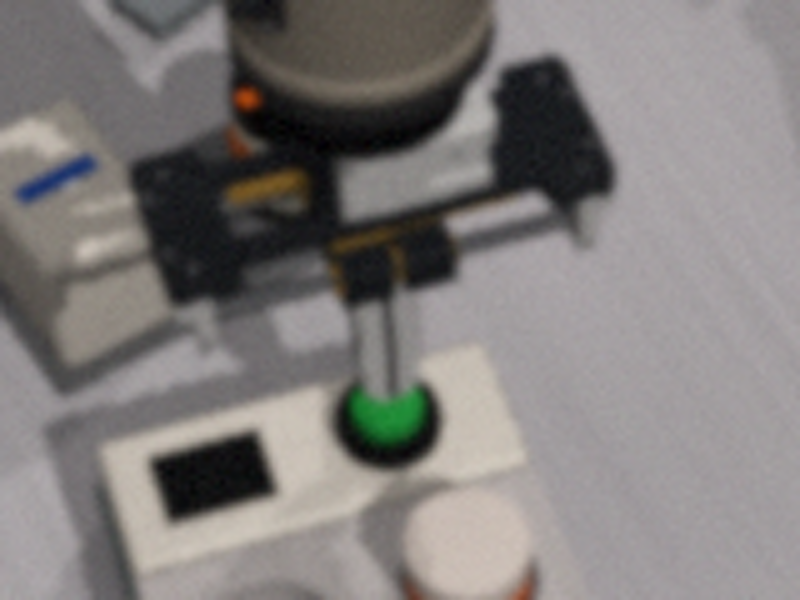

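The closed fingertips (388,400) stand over the button's centre and seem to just reach it, with no force felt yet. I'll continue down in small steps.

Emit:
play_rows(
  commands=[
    {"tx":0,"ty":0,"tz":0.01,"rx":0,"ry":0,"rz":0},
    {"tx":0,"ty":0,"tz":0.01,"rx":0,"ry":0,"rz":0},
    {"tx":0,"ty":0,"tz":0.01,"rx":0,"ry":0,"rz":0},
  ],
)

```text
clock: 48.08
tcp_pos: [0.5889, -0.1197, 0.0982]
orientation: [-2.391, -2.038, 0.0]
contact_force: [0.4, -0.4, -0.6]
opening: 0.0005
gripper_force: 0.0
```

Emit:
play_rows(
  commands=[
    {"tx":0,"ty":0,"tz":0.01,"rx":0,"ry":0,"rz":0},
    {"tx":0,"ty":0,"tz":0.01,"rx":0,"ry":0,"rz":0},
    {"tx":0,"ty":0,"tz":0.01,"rx":0,"ry":0,"rz":0},
  ],
)

```text
clock: 48.45
tcp_pos: [0.5889, -0.1197, 0.0963]
orientation: [2.391, 2.038, -0.0]
contact_force: [-0.4, -0.5, -0.0]
opening: 0.0006
gripper_force: 0.0
```

Emit:
play_rows(
  commands=[
    {"tx":0,"ty":0,"tz":0.01,"rx":0,"ry":0,"rz":0},
    {"tx":0,"ty":0,"tz":0.01,"rx":0,"ry":0,"rz":0},
  ],
)

```text
clock: 48.7
tcp_pos: [0.5888, -0.1197, 0.0941]
orientation: [-2.391, -2.038, 0.0]
contact_force: [0.2, -0.4, 0.5]
opening: 0.0007
gripper_force: 0.0
```

Emit:
play_rows(
  commands=[
    {"tx":0,"ty":0,"tz":0.01,"rx":0,"ry":0,"rz":0},
    {"tx":0,"ty":0,"tz":0.01,"rx":0,"ry":0,"rz":0},
  ],
)

```text
clock: 48.95
tcp_pos: [0.5888, -0.1197, 0.0921]
orientation: [-2.391, -2.038, 0.0]
contact_force: [-0.1, -0.6, 0.2]
opening: 0.0006
gripper_force: 0.0
```

```bash
python3 - <<'E'
from h import *
s=shot('scene','s9');z=lambda im,x,y,w,h,f:cv2.resize(im[y:y+h,x:x+w],None,fx=f,fy=f,interpolation=cv2.INTER_CUBIC)
a=cv2.imread('pics/raw_s8.png')[:,:,::-1];b=cv2.imread('pics/raw_s6.png')[:,:,::-1]
cv2.imwrite('pics/c9.png',np.hstack([z(i,272,185,40,50,6) for i in(b,a,s)])[:,:,::-1])
print(bot.read_state()['contact_force'],bot.read_state()['ft_torque'])
E
```

```text
[0.84339033 0.01393452 0.20951258] [-0.07737875  0.05461869 -0.02223463]
```

View pics/c9.png

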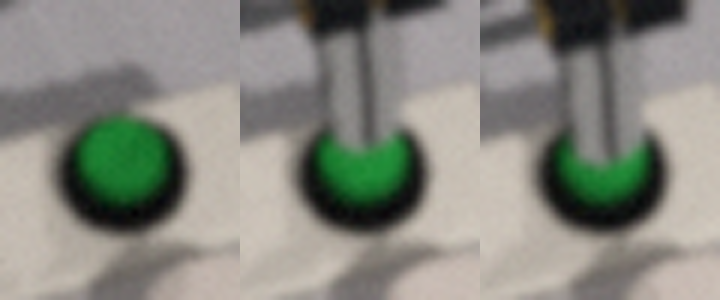

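Emit:
play_rows(
  commands=[
    {"tx":0,"ty":0,"tz":0.01,"rx":0,"ry":0,"rz":0},
    {"tx":0,"ty":0,"tz":0.01,"rx":0,"ry":0,"rz":0},
  ],
)

```text
clock: 49.25
tcp_pos: [0.5888, -0.1197, 0.0901]
orientation: [-2.391, -2.038, 0.0]
contact_force: [0.5, -0.2, -0.3]
opening: 0.0005
gripper_force: 0.0
```

Emit:
play_rows(
  commands=[
    {"tx":0,"ty":0,"tz":0.01,"rx":0,"ry":0,"rz":0},
    {"tx":0,"ty":0,"tz":0.01,"rx":0,"ry":0,"rz":0},
  ],
)

```text
clock: 49.5
tcp_pos: [0.5888, -0.1197, 0.0881]
orientation: [-2.391, -2.038, 0.0]
contact_force: [0.0, -0.2, 1.2]
opening: 0.0006
gripper_force: 0.0
```

Emit:
play_rows(
  commands=[
    {"tx":0,"ty":0,"tz":0.01,"rx":0,"ry":0,"rz":0},
    {"tx":0,"ty":0,"tz":0.01,"rx":0,"ry":0,"rz":0},
  ],
)

```text
clock: 49.75
tcp_pos: [0.589, -0.1197, 0.0862]
orientation: [2.391, 2.038, 0.0]
contact_force: [0.4, 0.9, 1.2]
opening: 0.0005
gripper_force: 0.7
```

Emit:
play_rows(
  commands=[
    {"tx":0,"ty":0,"tz":0.01,"rx":0,"ry":0,"rz":0},
    {"tx":0,"ty":0,"tz":0.01,"rx":0,"ry":0,"rz":0},
  ],
)

```text
clock: 50.0
tcp_pos: [0.589, -0.1197, 0.0843]
orientation: [2.391, 2.038, 0.0]
contact_force: [-0.5, -0.3, 2.7]
opening: 0.0009
gripper_force: 1.3
```

Emit:
play_rows(
  commands=[
    {"tx":0,"ty":0,"tz":0.01,"rx":0,"ry":0,"rz":0},
    {"tx":0,"ty":0,"tz":0.01,"rx":0,"ry":0,"rz":0},
  ],
)

```text
clock: 50.25
tcp_pos: [0.589, -0.1197, 0.0822]
orientation: [2.391, 2.038, 0.0]
contact_force: [-0.4, 0.8, 3.3]
opening: 0.0003
gripper_force: 1.9
```

Emit:
play_rows(
  commands=[
    {"tx":0,"ty":0,"tz":0.007,"rx":0,"ry":0,"rz":0},
    {"tx":0,"ty":0,"tz":0.007,"rx":0,"ry":0,"rz":0},
  ],
)

```text
clock: 50.5
tcp_pos: [0.589, -0.1197, 0.0809]
orientation: [2.391, 2.038, 0.0]
contact_force: [0.8, -0.6, 5.5]
opening: 0.0004
gripper_force: 2.3
```

Emit:
play_rows(
  commands=[
    {"tx":0,"ty":0,"tz":0.007,"rx":0,"ry":0,"rz":0},
    {"tx":0,"ty":0,"tz":0.007,"rx":0,"ry":0,"rz":0},
    {"tx":0,"ty":0,"tz":0.007,"rx":0,"ry":0,"rz":0},
  ],
)

```text
clock: 50.88
tcp_pos: [0.5891, -0.1197, 0.0803]
orientation: [-2.391, -2.038, -0.001]
contact_force: [-4.2, 2.4, 18.4]
opening: 0.0007
gripper_force: 9.4
```

The button is on its stop (force jumped from 5 to 18 N). Retract and check everything.

Emit:
play_rows(
  commands=[
    {"tx":0,"ty":0,"tz":-0.1,"rx":0,"ry":0,"rz":0},
    {"tx":0,"ty":0,"tz":-0.3,"rx":0,"ry":0,"rz":0},
    {"tx":0,"ty":0,"tz":-0.6,"rx":0,"ry":0,"rz":0},
    {"tx":0.3,"ty":0,"tz":-0.8,"rx":0,"ry":0,"rz":0},
    {"tx":0.6,"ty":-0.3,"tz":-0.8,"rx":0,"ry":0,"rz":0},
    {"tx":0.9,"ty":-0.6,"tz":-0.8,"rx":0,"ry":0,"rz":0},
    {"tx":1,"ty":-0.7,"tz":-0.8,"rx":0,"ry":0,"rz":0},
    {"tx":1,"ty":-0.7,"tz":-0.8,"rx":0,"ry":0,"rz":0},
  ],
)

```text
clock: 51.88
tcp_pos: [0.4801, 0.1031, 0.2396]
orientation: [-2.384, -2.043, -0.0]
contact_force: [0.9, 0.2, 0.6]
opening: 0.0006
gripper_force: 0.0
```

Emit:
play_rows(
  commands=[
    {"tx":0.3,"ty":0,"tz":0,"rx":0,"ry":0,"rz":0},
    {"tx":0.6,"ty":0,"tz":0,"rx":0,"ry":0,"rz":0},
    {"tx":0.9,"ty":0,"tz":0,"rx":0,"ry":0,"rz":0},
    {"tx":0.9,"ty":0,"tz":0,"rx":0,"ry":0,"rz":0},
    {"tx":0.9,"ty":0,"tz":0,"rx":0,"ry":0,"rz":0},
  ],
)

```text
clock: 52.5
tcp_pos: [0.5107, 0.277, 0.2395]
orientation: [2.391, 2.037, -0.001]
contact_force: [-0.2, -0.6, -0.4]
opening: 0.0005
gripper_force: 0.0
```

```bash
python3 - <<'E'
from h import *
plan(.5,.2,.2,-9)
s=shot('scene','s10');t=shot('top','t10')
z=lambda im,x,y,w,h,f:cv2.resize(im[y:y+h,x:x+w],None,fx=f,fy=f,interpolation=cv2.INTER_CUBIC)
cv2.imwrite('pics/c10.png',np.hstack([z(s,205,110,160,240,2.5),z(t,270,180,160,240,2.5)])[:,:,::-1])
def go(cam,im,box,zz,n):
    k=4;x0,y0,x1,y1=box;c=cv2.resize(im[y0:y1,x0:x1],None,fx=k,fy=k,interpolation=cv2.INTER_CUBIC)
    h=cv2.cvtColor(c,cv2.COLOR_RGB2HSV);m=(h[...,1]>130)&(h[...,0]<=22)&(h[...,2]>70);v,u=np.nonzero(m)
    X=pix2z(cam,np.c_[(u+.5)/k-.5+x0,(v+.5)/k-.5+y0],zz)[:,:2];mu=X.mean(0);w=np.linalg.svd(X-mu)[2][0];w*=np.sign(w[0])
    print(n,len(u),mu.round(4),'ang %.1f'%np.degrees(np.arctan2(w[1],w[0])))
go('scene',s,(258,140,278,154),.076,'stripe s');go('top',t,(405,236,432,252),.076,'stripe t')
E
```

```text
t=52.5 pos [0.5107 0.277  0.2395] yaw -9.1 tilt [-0.0002 -0.001 ] F [-0.2 -0.6 -0.4] open 0.000
-> tx -0.388 ty 0.008 tz 0.198  rz -0.004 q7 -0.49
stripe s 37 [ 0.576  -0.3097] ang -24.2
stripe t 152 [ 0.5771 -0.3032] ang -71.4
```

View pics/c10.png

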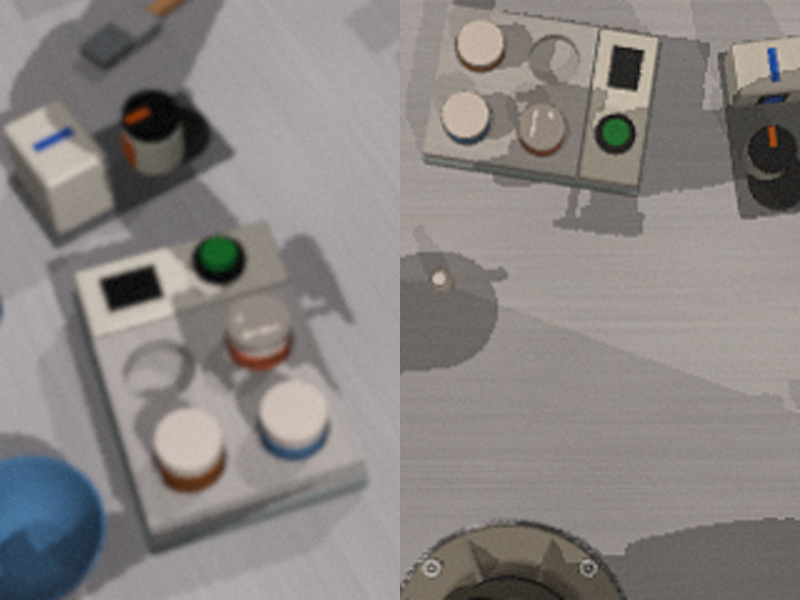

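All three pots are seated, but the jar has been knocked about 25 mm toward the reader (scene crop 152,130; top crop 773,151). I'll measure the shift against the earlier pictures.

```bash
python3 - <<'E'
from h import *
def mt(cam,a,b,P,zz,r=11):
    A=cv2.imread('pics/raw_%s.png'%a);B=cv2.imread('pics/raw_%s.png'%b);k=4
    u=proj(cam,[[*P,zz]])[0];c=u.round().astype(int);up=lambda q:cv2.resize(np.ascontiguousarray(q),None,fx=k,fy=k,interpolation=cv2.INTER_CUBIC)
    T=A[c[1]-r:c[1]+r+1,c[0]-r:c[0]+r+1];W=B[c[1]-35:c[1]+36,c[0]-35:c[0]+36]
    R_=cv2.matchTemplate(up(W),up(T),cv2.TM_CCOEFF_NORMED);_,v,_,l=cv2.minMaxLoc(R_);d=np.array(l)/k-(35-r)
    print(cam,a,b,'%.2f'%v,d,(pix2z(cam,[u+d],zz)-pix2z(cam,[u],zz))[0,:2].round(4))
P=(.5456,-.3192)
mt('scene','s6','s10',P,.076);mt('scene','s2','s10',P,.076);mt('top','t3','t10',P,.076);mt('top','t7','t10',P,.076)
mt('scene','s6','s7',P,.076,9);mt('top','t3','t7',P,.076)
for cam,f,box in(('scene','s10',(245,150,275,172)),('top','t10',(412,228,432,243)),('top','t7',(412,234,432,252)),('scene','s6',(255,142,280,152))):
    k=4;x0,y0,x1,y1=box;c=cv2.resize(cv2.imread('pics/raw_%s.png'%f)[y0:y1,x0:x1],None,fx=k,fy=k,interpolation=cv2.INTER_CUBIC)
    h=cv2.cvtColor(c,cv2.COLOR_BGR2HSV);m=((h[...,1]>130)&(h[...,0]<=22)&(h[...,2]>60)).astype(np.uint8)
    n,L,st,ce=cv2.connectedComponentsWithStats(m)
    for i in range(1,n):
        if st[i,4]<80:continue
        v,u=np.nonzero(L==i);X=pix2z(cam,np.c_[(u+.5)/k-.5+x0,(v+.5)/k-.5+y0],.076)[:,:2];mu=X.mean(0);w=np.linalg.svd(X-mu)[2][0];w*=np.sign(w[0]);print(f,st[i,4],mu.round(4),'ang %.1f'%np.degrees(np.arctan2(w[1],w[0])),np.ptp((X-mu)@w).round(4))
E
```

```text
scene s6 s10 0.97 [-6.5  7.5] [0.0237 0.0144]
scene s2 s10 0.97 [-6.5  7.5] [0.0237 0.0144]
top t3 t10 0.88 [-5.25 -8.5 ] [0.0248 0.0146]
top t7 t10 0.88 [-5.25 -8.5 ] [0.0248 0.0146]
scene s6 s7 0.99 [0. 0.] [0. 0.]
top t3 t7 0.99 [0. 0.] [0. 0.]
s10 699 [ 0.5854 -0.3048] ang 6.9 0.0267
s10 358 [ 0.6091 -0.2735] ang 83.7 0.0245
t10 479 [ 0.5849 -0.3026] ang 4.7 0.0265
t7 519 [ 0.5599 -0.317 ] ang 6.0 0.0263
s6 865 [ 0.5599 -0.3197] ang 7.8 0.0292
```

Emit:
play_rows(
  commands=[
    {"tx":-0.25,"ty":0,"tz":0,"rx":0,"ry":0,"rz":0},
    {"tx":-0.5,"ty":0,"tz":0,"rx":0,"ry":0,"rz":0},
    {"tx":-0.75,"ty":0,"tz":0,"rx":0,"ry":0,"rz":0},
    {"tx":-1,"ty":0,"tz":0,"rx":0,"ry":0,"rz":0},
    {"tx":-1,"ty":0,"tz":0,"rx":0,"ry":0,"rz":0},
  ],
  fingers=-1,
)

```text
clock: 53.22
tcp_pos: [0.4784, 0.0762, 0.2398]
orientation: [-2.395, -2.029, -0.003]
contact_force: [-0.3, 0.3, 0.2]
opening: 0.0466
gripper_force: 0.0
```

Emit:
play_rows(
  commands=[
    {"tx":-0.25,"ty":0.1,"tz":0,"rx":0,"ry":0,"rz":0.25},
    {"tx":-0.5,"ty":0.2,"tz":0,"rx":0,"ry":0,"rz":0.5},
    {"tx":-0.75,"ty":0.3,"tz":0,"rx":0,"ry":0,"rz":0.75},
    {"tx":-1,"ty":0.4,"tz":0,"rx":0,"ry":0,"rz":1},
    {"tx":-1,"ty":0.4,"tz":0,"rx":0,"ry":0,"rz":1},
  ],
)

```text
clock: 53.85
tcp_pos: [0.5262, -0.1346, 0.2396]
orientation: [2.841, 1.336, -0.001]
contact_force: [-0.9, 0.4, -1.0]
opening: 0.0938
gripper_force: 0.0
```

```bash
python3 - <<'E'
from h import *
plan(.5698,-.3047,.2,-83.3)
E
```

```text
t=53.9 pos [ 0.5262 -0.1346  0.2396] yaw -39.6 tilt [ 0.0002 -0.0019] F [-0.9  0.4 -1. ] open 0.094
-> tx -0.516 ty 0.710 tz 0.200  rz 1.456 q7 -0.22
```

Emit:
play_rows(
  commands=[
    {"tx":-0.17,"ty":0.24,"tz":0,"rx":0,"ry":0,"rz":0.33},
    {"tx":-0.34,"ty":0.48,"tz":0,"rx":0,"ry":0,"rz":0.67},
    {"tx":-0.516,"ty":0.71,"tz":0,"rx":0,"ry":0,"rz":1},
    {"tx":-0.516,"ty":0.71,"tz":0,"rx":0,"ry":0,"rz":1},
    {"tx":-0.516,"ty":0.71,"tz":0,"rx":0,"ry":0,"rz":1},
  ],
)

```text
clock: 54.48
tcp_pos: [0.5717, -0.2986, 0.2392]
orientation: [-3.088, -0.572, 0.001]
contact_force: [0.2, 1.2, -0.7]
opening: 0.0944
gripper_force: 0.0
```

Emit:
play_rows(
  commands=[
    {"tx":0,"ty":0,"tz":0,"rx":0,"ry":0,"rz":0.25},
    {"tx":0,"ty":0,"tz":0.2,"rx":0,"ry":0,"rz":0.45},
    {"tx":0,"ty":0,"tz":0.4,"rx":0,"ry":0,"rz":0.45},
    {"tx":0,"ty":0,"tz":0.4,"rx":0,"ry":0,"rz":0.45},
    {"tx":0,"ty":0,"tz":0.4,"rx":0,"ry":0,"rz":0.45},
  ],
)

```text
clock: 55.1
tcp_pos: [0.5724, -0.2988, 0.1612]
orientation: [3.135, 0.206, 0.002]
contact_force: [0.6, -0.1, -0.1]
opening: 0.0943
gripper_force: 0.0
```

```bash
python3 - <<'E'
from h import *
plan(.5698,-.3047,.0575,-83.3)
E
```

```text
t=55.1 pos [ 0.5724 -0.2988  0.1612] yaw -82.5 tilt [ 0.0015 -0.0001] F [ 0.6 -0.1 -0.1] open 0.094
-> tx -0.018 ty 0.027 tz 0.518  rz 0.027 q7 -0.47
```

Emit:
play_rows(
  commands=[
    {"tx":-0.018,"ty":0.027,"tz":0.1,"rx":0,"ry":0,"rz":0.027},
    {"tx":-0.018,"ty":0.027,"tz":0.25,"rx":0,"ry":0,"rz":0.027},
    {"tx":-0.018,"ty":0.027,"tz":0.4,"rx":0,"ry":0,"rz":0.027},
    {"tx":-0.018,"ty":0.027,"tz":0.518,"rx":0,"ry":0,"rz":0.027},
    {"tx":-0.018,"ty":0.027,"tz":0.518,"rx":0,"ry":0,"rz":0.027},
    {"tx":-0.018,"ty":0.027,"tz":0.518,"rx":0,"ry":0,"rz":0.027},
  ],
)

```text
clock: 55.85
tcp_pos: [0.5691, -0.3059, 0.0569]
orientation: [3.136, 0.18, 0.001]
contact_force: [0.3, 0.4, -0.5]
opening: 0.094
gripper_force: 0.0
```

Emit:
play_rows(
  commands=[
    {"tx":0,"ty":0,"tz":0,"rx":0,"ry":0,"rz":0},
    {"tx":0,"ty":0,"tz":0,"rx":0,"ry":0,"rz":0},
    {"tx":0,"ty":0,"tz":0,"rx":0,"ry":0,"rz":0},
    {"tx":0,"ty":0,"tz":0,"rx":0,"ry":0,"rz":0},
    {"tx":0,"ty":0,"tz":0,"rx":0,"ry":0,"rz":0},
    {"tx":0,"ty":0,"tz":0,"rx":0,"ry":0,"rz":0},
  ],
  fingers=1,
)

```text
clock: 56.6
tcp_pos: [0.5688, -0.3053, 0.056]
orientation: [-3.136, -0.181, -0.0]
contact_force: [-0.7, 1.7, 2.7]
opening: 0.056
gripper_force: 20.0
```

Emit:
play_rows(
  commands=[
    {"tx":0,"ty":0,"tz":-0.05,"rx":0,"ry":0,"rz":0},
    {"tx":0,"ty":0,"tz":-0.1,"rx":0,"ry":0,"rz":0},
    {"tx":0,"ty":0,"tz":-0.1,"rx":0,"ry":0,"rz":0},
    {"tx":0,"ty":0,"tz":-0.1,"rx":0,"ry":0,"rz":0},
  ],
)

```text
clock: 57.1
tcp_pos: [0.5687, -0.3052, 0.0759]
orientation: [-3.136, -0.181, -0.0]
contact_force: [0.3, -0.2, -1.1]
opening: 0.0555
gripper_force: 20.0
```

```bash
python3 - <<'E'
from h import *
plan(.5446,-.3185,.0775,-83.3)
E
```

```text
t=57.1 pos [ 0.5687 -0.3052  0.0759] yaw -83.4 tilt [0.     0.0001] F [ 0.3 -0.2 -1.1] open 0.056
-> tx -0.127 ty 0.052 tz -0.008  rz -0.004 q7 -0.41
```

Emit:
play_rows(
  commands=[
    {"tx":-0.05,"ty":0.02,"tz":0,"rx":0,"ry":0,"rz":0},
    {"tx":-0.1,"ty":0.04,"tz":0,"rx":0,"ry":0,"rz":0},
    {"tx":-0.13,"ty":0.052,"tz":0,"rx":0,"ry":0,"rz":0},
    {"tx":-0.13,"ty":0.052,"tz":0,"rx":0,"ry":0,"rz":0},
    {"tx":-0.13,"ty":0.052,"tz":0.03,"rx":0,"ry":0,"rz":0},
    {"tx":-0.13,"ty":0.052,"tz":0.06,"rx":0,"ry":0,"rz":0},
    {"tx":-0.13,"ty":0.052,"tz":0.096,"rx":0,"ry":0,"rz":0},
    {"tx":-0.13,"ty":0.052,"tz":0.096,"rx":0,"ry":0,"rz":0},
    {"tx":-0.13,"ty":0.052,"tz":0.096,"rx":0,"ry":0,"rz":0},
  ],
)

```text
clock: 58.22
tcp_pos: [0.544, -0.3188, 0.0566]
orientation: [3.136, 0.18, -0.001]
contact_force: [0.2, -0.2, -1.9]
opening: 0.0555
gripper_force: 20.0
```

Emit:
play_rows(
  commands=[
    {"tx":0,"ty":0,"tz":0,"rx":0,"ry":0,"rz":0},
    {"tx":0,"ty":0,"tz":0,"rx":0,"ry":0,"rz":0},
    {"tx":0,"ty":0,"tz":0,"rx":0,"ry":0,"rz":0},
    {"tx":0,"ty":0,"tz":0,"rx":0,"ry":0,"rz":0},
  ],
  fingers=-1,
)

```text
clock: 58.72
tcp_pos: [0.5441, -0.3187, 0.0568]
orientation: [3.136, 0.181, 0.0]
contact_force: [-0.4, -0.4, 0.1]
opening: 0.092
gripper_force: 0.0
```

Emit:
play_rows(
  commands=[
    {"tx":0,"ty":0,"tz":-0.1,"rx":0,"ry":0,"rz":0},
    {"tx":0,"ty":0,"tz":-0.3,"rx":0,"ry":0,"rz":0},
    {"tx":0,"ty":0,"tz":-0.6,"rx":0,"ry":0,"rz":0},
    {"tx":0,"ty":-0.3,"tz":-0.8,"rx":0,"ry":0,"rz":-0.3},
    {"tx":0.1,"ty":-0.6,"tz":-0.8,"rx":0,"ry":0,"rz":-0.6},
    {"tx":0.1,"ty":-0.9,"tz":-0.8,"rx":0,"ry":0,"rz":-0.9},
    {"tx":0.1,"ty":-0.9,"tz":-0.8,"rx":0,"ry":0,"rz":-1},
    {"tx":0.1,"ty":-0.9,"tz":-0.8,"rx":0,"ry":0,"rz":-1},
  ],
)

```text
clock: 59.72
tcp_pos: [0.5434, -0.1375, 0.2177]
orientation: [-2.983, -0.986, -0.002]
contact_force: [-0.3, 0.6, -0.6]
opening: 0.094
gripper_force: 0.0
```

```bash
python3 - <<'E'
from h import *
plan(.5893,-.1197,.14,-9)
E
```

```text
t=59.7 pos [ 0.5434 -0.1375  0.2177] yaw -53.4 tilt [0.0011 0.0005] F [-0.3  0.6 -0.6] open 0.094
-> tx 0.237 ty 0.065 tz 0.389  rz -1.480 q7 -0.34
```

Jar is back at the pad centre. I'll press the button again so the start follows the corrected placing.

Emit:
play_rows(
  commands=[
    {"tx":0.237,"ty":0.065,"tz":0,"rx":0,"ry":0,"rz":0},
    {"tx":0.237,"ty":0.065,"tz":0,"rx":0,"ry":0,"rz":0},
    {"tx":0.237,"ty":0.065,"tz":0,"rx":0,"ry":0,"rz":0},
    {"tx":0.237,"ty":0.065,"tz":0.1,"rx":0,"ry":0,"rz":0},
    {"tx":0.237,"ty":0.065,"tz":0.25,"rx":0,"ry":0,"rz":0},
    {"tx":0.237,"ty":0.065,"tz":0.39,"rx":0,"ry":0,"rz":0},
    {"tx":0.237,"ty":0.065,"tz":0.39,"rx":0,"ry":0,"rz":0},
    {"tx":0.237,"ty":0.065,"tz":0.39,"rx":0,"ry":0,"rz":0},
  ],
  fingers=1,
)

```text
clock: 60.72
tcp_pos: [0.589, -0.1205, 0.1393]
orientation: [2.983, 0.984, 0.0]
contact_force: [0.5, 0.6, -0.4]
opening: 0.0172
gripper_force: 0.0
```

```bash
python3 - <<'E'
from h import *
plan(.5893,-.1197,.082)
E
```

```text
t=60.7 pos [ 0.589  -0.1205  0.1393] yaw -53.5 tilt [ 0.0003 -0.0003] F [ 0.5  0.6 -0.4] open 0.017
-> tx 0.003 ty -0.003 tz 0.287  rz 0.000 q7 -0.29
```

Emit:
play_rows(
  commands=[
    {"tx":0,"ty":0,"tz":0,"rx":0,"ry":0,"rz":0},
    {"tx":0,"ty":0,"tz":0,"rx":0,"ry":0,"rz":0},
    {"tx":0,"ty":0,"tz":0,"rx":0,"ry":0,"rz":0},
    {"tx":0,"ty":0,"tz":0.1,"rx":0,"ry":0,"rz":0},
    {"tx":0,"ty":0,"tz":0.2,"rx":0,"ry":0,"rz":0},
    {"tx":0,"ty":0,"tz":0.25,"rx":0,"ry":0,"rz":0},
    {"tx":0,"ty":0,"tz":0.265,"rx":0,"ry":0,"rz":0},
    {"tx":0,"ty":0,"tz":0.28,"rx":0,"ry":0,"rz":0},
    {"tx":0,"ty":0,"tz":0.287,"rx":0,"ry":0,"rz":0},
    {"tx":0,"ty":0,"tz":0.287,"rx":0,"ry":0,"rz":0},
  ],
)

```text
clock: 61.98
tcp_pos: [0.589, -0.12, 0.0815]
orientation: [2.983, 0.986, 0.0]
contact_force: [-3.6, -0.6, 3.5]
opening: 0.0006
gripper_force: 2.1
```

Emit:
play_rows(
  commands=[
    {"tx":0,"ty":0,"tz":0.008,"rx":0,"ry":0,"rz":0},
    {"tx":0,"ty":0,"tz":0.011,"rx":0,"ry":0,"rz":0},
    {"tx":0,"ty":0,"tz":0.011,"rx":0,"ry":0,"rz":0},
  ],
)

```text
clock: 62.35
tcp_pos: [0.5893, -0.12, 0.0802]
orientation: [-2.983, -0.986, -0.001]
contact_force: [-8.8, 1.3, 23.6]
opening: 0.0004
gripper_force: 11.7
```

Emit:
play_rows(
  commands=[
    {"tx":0,"ty":0,"tz":-0.1,"rx":0,"ry":0,"rz":0},
    {"tx":0,"ty":0,"tz":-0.3,"rx":0,"ry":0,"rz":0},
    {"tx":0,"ty":0,"tz":-0.6,"rx":0,"ry":0,"rz":0},
    {"tx":0.1,"ty":-0.2,"tz":-0.8,"rx":0,"ry":0,"rz":0},
    {"tx":0.2,"ty":-0.5,"tz":-0.8,"rx":0,"ry":0,"rz":0},
    {"tx":0.2,"ty":-0.8,"tz":-0.8,"rx":0,"ry":0,"rz":0},
    {"tx":0.2,"ty":-1,"tz":-0.8,"rx":0,"ry":0,"rz":0},
    {"tx":0.2,"ty":-1,"tz":-0.8,"rx":0,"ry":0,"rz":0},
  ],
)

```text
clock: 63.35
tcp_pos: [0.5008, 0.0686, 0.2392]
orientation: [-2.978, -0.995, -0.0]
contact_force: [0.2, -0.1, -0.0]
opening: 0.0003
gripper_force: 0.0
```

Emit:
play_rows(
  commands=[
    {"tx":0.2,"ty":-0.2,"tz":0,"rx":0,"ry":0,"rz":0},
    {"tx":0.4,"ty":-0.4,"tz":0,"rx":0,"ry":0,"rz":0},
    {"tx":0.5,"ty":-0.6,"tz":0,"rx":0,"ry":0,"rz":0},
    {"tx":0.5,"ty":-0.8,"tz":0,"rx":0,"ry":0,"rz":0},
    {"tx":0.5,"ty":-0.8,"tz":0,"rx":0,"ry":0,"rz":0},
    {"tx":0.5,"ty":-0.8,"tz":0,"rx":0,"ry":0,"rz":0},
  ],
)

```text
clock: 64.1
tcp_pos: [0.4877, 0.2519, 0.2395]
orientation: [-2.983, -0.985, -0.001]
contact_force: [0.3, -0.0, 0.3]
opening: 0.0009
gripper_force: 0.0
```

```bash
python3 - <<'E'
from h import *
plan(.5,.2,.2)
s=shot('scene','s11');t=shot('top','t11')
z=lambda im,x,y,w,h,f:cv2.resize(im[y:y+h,x:x+w],None,fx=f,fy=f,interpolation=cv2.INTER_CUBIC)
cv2.imwrite('pics/c11.png',np.hstack([z(s,205,110,160,240,2.5),z(t,275,180,160,240,2.5)])[:,:,::-1])
for cam,f,box in(('top','t11',(412,234,432,252)),('scene','s11',(255,142,280,152))):
    k=4;x0,y0,x1,y1=box;c=cv2.resize(cv2.imread('pics/raw_%s.png'%f)[y0:y1,x0:x1],None,fx=k,fy=k,interpolation=cv2.INTER_CUBIC)
    h=cv2.cvtColor(c,cv2.COLOR_BGR2HSV);m=((h[...,1]>130)&(h[...,0]<=22)&(h[...,2]>60)).astype(np.uint8)
    n,L,st,ce=cv2.connectedComponentsWithStats(m)
    for i in range(1,n):
        if st[i,4]<80:continue
        v,u=np.nonzero(L==i);X=pix2z(cam,np.c_[(u+.5)/k-.5+x0,(v+.5)/k-.5+y0],.076)[:,:2];mu=X.mean(0);w=np.linalg.svd(X-mu)[2][0];w*=np.sign(w[0]);print(f,st[i,4],mu.round(4),'ang %.1f'%np.degrees(np.arctan2(w[1],w[0])),np.ptp((X-mu)@w).round(4))
E
```

```text
t=64.1 pos [0.4877 0.2519 0.2395] yaw -53.5 tilt [0.0007 0.0003] F [ 0.3 -0.   0.3] open 0.001
-> tx -0.105 ty 0.245 tz 0.197  rz 0.000 q7 -1.07
t11 474 [ 0.5606 -0.3164] ang 4.2 0.0263
s11 701 [ 0.5605 -0.3185] ang 6.4 0.0277
```

View pics/c11.png

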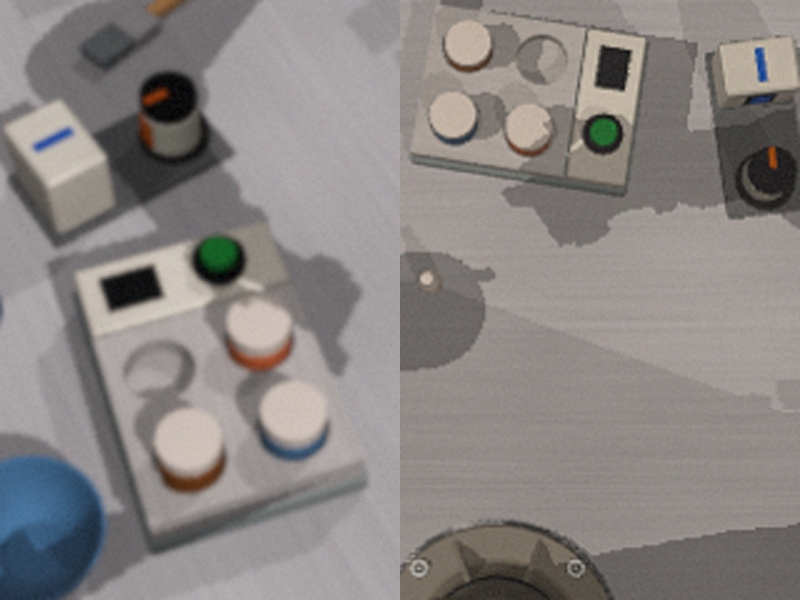

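Final check: jar back on the pad facing the reader (168,110), three pots seated, and the arm clear. Handing in.

```bash
python3 -c "
from rig import ticket
print(ticket.job_done())"
```

```text
the job is handed in; nothing more can be done
None
```

The job is handed in: by the last pictures the reference jar is centred on the pad facing the reader, both spent pots went into the returns tray, and all three white-lidded pots (no green one was there) sit fully down in their own pockets; the jar was knocked about 28 mm late in the run, so I set it back and pressed the start button a second time.

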